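# Set up a small optical line on the breadboard

### The job

Set up the optical line on the black breadboard, straight between the lamp and the camera that faces it: stand the large lens 90 mm in front of the lamp's snout, the small lens 90 mm in front of the camera's snout, both with their lenses facing along the beam, and the pedestal midway between lamp and camera, all centred on the beam. Stand the glass cell upright on the middle of the pedestal's top. Leave the mirror mount where it stands, and let go of everything.

Things in the scene. Friction and masses are not known exactly. Their poses are not given: they have to be found in the camera images.
- lamp: Lamp, fixed: grey box 85 long x 70 wide x 105 mm high, ribs on top; steel snout 40 mm across stands 30 mm out of its front, axis 64 mm above the black breadboard (12 mm thick, top at z = 0.012). Origin: on the board's top right below the snout's front face; x: along the beam, level, away from the lamp to the camera; z up.
- camera: Camera, fixed on the lamp's beam, facing it: bare-metal box 50 x 56 x 56 mm (top 92 mm above the board) on a black foot; black snout 38 mm across, 34 mm long, axis 64 mm above the board. Origin: on the board's top right below the snout's front face, 360 mm from the lamp's; x: same direction as the lamp's x, so the lamp lies towards -x.
- large_lens: Large lens mount, loose, about 0.22 kg, on the board: round steel base 48 mm across, 10 mm high; post 12 mm thick; upright black lens ring 48 mm across, 14 mm thick, centred 64 mm above the underside; on it a bare-metal grip tab 14 (x) x 20 (y) mm from 86 to 102 mm above the underside (total height 102). Origin: centre of the underside; x: lens axis, z up. Both faces alike.
- small_lens: Small lens mount, loose, about 0.22 kg, on the board: round steel base 48 mm across, 10 mm high; post 12 mm thick; upright black lens ring 26 mm across, 14 mm thick, centred 64 mm above the underside; on it a bare-metal grip tab 14 (x) x 20 (y) mm from 75 to 91 mm above the underside (total height 91). Origin: centre of the underside; x: lens axis, z up. Both faces alike.
- pedestal: Sample pedestal, loose, about 0.25 kg, on the board: round steel base 50 mm across, 10 mm high; column 22 mm across; square bare-metal table 44 x 44 mm, 14 mm thick, its flat top 40 mm above the underside. Origin: centre of the underside; x and y along the table's sides, z up. Its turn about the vertical does not matter.
- cell: Glass cell, loose, about 0.04 kg, on the board at the start: upright square block 20 x 20 mm, 48 mm high with its white cap (top 6 mm). Origin: centre of the underside; x and y along its sides, z up. Its turn about the vertical does not matter.
- mirror: Mirror mount, loose, not to be moved, in the row of loose things: round steel base 48 mm across, post, upright square black plate 40 x 40 x 12 mm with a mirror on one face and two brass screws on the other; no grip tab; top 84 mm above the underside. Origin: centre of the underside; x: through the plate, z up.

How it is judged:
By the outcome, as a careful person would: the job done as asked, in the order asked, and still so for the second after the job is handed in, with the robot touching nothing.
It also fails if it takes over 120 s, if anything falls off the work surface, if the arm or the gripper's body presses on something with over 40 N, if the wrist force passes 120 N, or if a joint passes its speed limit or range.

### The arm

A 6-joint arm with a two-finger parallel gripper is mounted at the origin on the work surface. World frame = base frame: x ahead of the robot, y to its left, z up, the work surface at z = 0. Lengths are in m, angles in rad, forces in N, time in s.
With the tool pointing down it reaches from about 0.35 to 0.775 m from the base axis. Payload 5.5 kg.
Tool frame: the origin (TCP) lies at the very end of the fingers, on their centre line; the grasp point (between the pads) lies 19 mm behind it; x points along the fingers, y is the direction in which the jaws open and shut, and the axes are right-handed (so a half turn about x gives the same grasp; the last joint's range is limited). The gripper opens to 85 mm and grips with 20 to 120 N. Pads are 22 mm wide; open, the fingers measure 114 mm over their backs; the gripper's body (76 mm by 85 mm) begins 54 mm behind the grasp point. The pads swing forward as they close: fully open they stand 13 mm farther back than shut.
Start: joints at [-1.349, 0.313, 0.046, 1.304, 0, 1.431], TCP at [0.204, -0.538, 0.208] pointing down, gripper open.
Joint ranges: [-2.76, 2.76], [-0.86, 1.69], [-1.03, 1.26], [-2.2, 2.34], [-1.47, 1.5], [-3.14, 3.14]. Speed limits (rad/s): [2.57, 2.57, 3.14, 3.14, 3.14, 3.14].

### API

Orientations are given as a unit quaternion [w, x, y, z].
In Python, from workcell import env gives the robot as it stands.
- The arm moves only by the tool servo_tool, never from a script. Its argument "increments" is a list of rows, each an object with "offset": the shift along the tool's x, y, z in cm, a list of three; "yaw": the turn about the tool's x in degrees. In form: [{"offset": [x, y, z], "yaw": yaw}, ...]. A call has exactly 8 rows; each row is the pose to reach, as a shift and turn from the pose commanded when the call began, along the tool's axes at that moment; what a row does not reach only later rows make up. A row lasts 1/10 s, in which the tool goes at most 50 mm and 8.59 degrees, less where a joint would pass 70% of its speed; a pose out of reach is approached as far as the arm can. A call with a gripper value outside its range is refused whole. "claw" is the opening, from 0 (shut) to 1 (fully open), set as the call begins (left out, the last holds). The fingers move at their own pace and stop on an object; "force" is the grip in N (left out, the last holds). Time passes only in rows, so rows that repeat a pose let the fingers close, or fill a call up. It gives the time, the measured TCP pose, the force and the opening at its end, in the units of the state.
- env.get_state(): the state, without advancing time (a new reading comes with each control period).
- env.read_camera(name): name is "scene" or "top"; returns (picture, depth): 480x640x3 uint8, red, green, blue; 480x640 float32, m along the optical axis (not along the pixel's ray), 0 where there is no reading.
- env.camera_model(name): a dict with "vertical_fov" (degrees; the focal length in pixels is half the picture's height over the tangent of half this angle, whatever the lens; pixels are square), "cx", "cy" (the principal point, pixels), "D" ([k1, k2, p1, p2, k3] as OpenCV has them; the pictures are not rectified), "world_from_camera" (4x4, takes a point from camera to world coordinates). Camera axes: x right, y up, looking along -z (the intrinsics and any distortion apply to the point x, -y, -z); pixel columns grow to the right and rows downward; lengths in m; the calibration is good to about 2 mm. A picture is of the moment at which its call begins. camera_model takes no time and is no camera call.
- env.hand_in(): hands the job in, once; it reports no verdict.
The state is a dict: "clock": time; "joint_pos": joint angles; "qvel": joint speeds; "tau": joint torques, N m; "tcp_pos": TCP position; "orientation": TCP orientation; "wrist_force": force on the tool from outside, world axes, zero at the start; "ft_torque": the same for the moment, N m; "finger_gap": finger opening in m.
Only numpy, scipy, OpenCV 4.12 (cv2) and the standard library are available. Lean on these libraries where they do the work, as an engineer would, in place of code of your own. Each camera call takes 0.05 s, during which the arm holds its last target.

## Working session

There is one attempt and no reset: what is moved stays moved. The work goes in short steps, Python scripts to look and compute and a tool call to move; the robot and the scene stay as the last step left them, time stands still between calls to the robot, and variables do not carry over. Pictures are saved under pics/ and viewed, and the job is handed in when it is done.

Besides the shell and the picture viewer there is one more tool, called after ">>>" in YAML: its name, and indented under it one key for each argument. servo_tool: Moves the arm, as the interface text tells. Its arguments: {"type":"object","properties":{"increments":{"type":"array","items":{"type":"object","properties":{"offset":{"type":"array","items":{"type":"number"}},"yaw":{"type":"number"}}}},"claw":{"type":"number"},"force":{"type":"number"}},"required":["increments"]}

```bash
mkdir -p pics; ls; cat > h.py <<'E'
import numpy as np,cv2
from workcell import env
def snap(n,tag):
    p,d=env.read_camera(n); cv2.imwrite(f'pics/{tag}.png',p[:,:,::-1]); np.save(f'pics/{tag}.npy',d); return p,d
def K(n):
    m=env.camera_model(n); f=240/np.tan(np.radians(m['vertical_fov'])/2)
    return np.array([[f,0,m['cx']],[0,f,m['cy']],[0,0,1.]]),np.array(m['D'],float),np.array(m['world_from_camera'])
def ray(n,uv):
    k,D,T=K(n); u=cv2.undistortPoints(np.array(uv,float).reshape(-1,1,2),k,D).reshape(-1,2)
    d=np.c_[u[:,0],-u[:,1],-np.ones(len(u))]
    return T[:3,3],d@T[:3,:3].T
def atz(n,uv,z):
    o,d=ray(n,uv); return o+d*((z-o[2])/d[:,2])[:,None]
def cloud(n,d):
    v,u=np.mgrid[:480,:640]; o,r=ray(n,np.c_[u.ravel(),v.ravel()])
    return (o+r*d.ravel()[:,None]).reshape(480,640,3)
def proj(n,P):
    k,D,T=K(n); p=(np.array(P,float).reshape(-1,3)-T[:3,3])@T[:3,:3]
    p=p*[1,-1,-1]; return cv2.projectPoints(p,np.zeros(3),np.zeros(3),k,D)[0].reshape(-1,2)
E
python3 - <<'E'
from h import *
for n in('scene','top'):
    snap(n,n+'0'); k,D,T=K(n); print(n,k[0,0],k[:2,2],D,T.round(3).tolist())
print(env.get_state())
E
```

```text
pics
scene 443.6956666905113 [318.60379849 244.80494433] [0.01132401 0.         0.         0.         0.        ] [[-0.409, -0.605, 0.683, 1.081], [0.912, -0.285, 0.294, 0.233], [0.017, 0.743, 0.669, 0.58], [0.0, 0.0, 0.0, 1.0]]
top 461.83801488053626 [324.70792801 240.280801  ] [0.03714052 0.         0.         0.         0.        ] [[-0.028, 0.982, -0.188, 0.418], [-1.0, -0.029, -0.003, 0.022], [-0.008, 0.188, 0.982, 0.841], [0.0, 0.0, 0.0, 1.0]]
{'clock': 0.1, 'joint_pos': array([-1.34860114e+00,  3.13901269e-01,  4.50745366e-02,  1.30359748e+00,
       -1.36637618e-05,  1.43119837e+00]), 'qvel': array([ 0.00038028, -0.00204679,  0.00291994,  0.00065233,  0.00037721,
       -0.00188579]), 'tau': array([ 2.62068235e-03, -4.81725526e+01,  2.99243832e+01,  1.27917944e-02,
       -1.14166412e-04, -6.79870453e-07]), 'tcp_pos': array([ 0.20339877, -0.53728775,  0.20720436]), 'orientation': array([-0.12664181, -0.69553995, -0.12779152,  0.69559713]), 'wrist_force': array([ 0.26774292, -0.11550257,  0.23825044]), 'ft_torque': array([ 0.01634263, -0.00375587, -0.03200285]), 'finger_gap': 0.08544178458116311}
```

View pics/scene0.png

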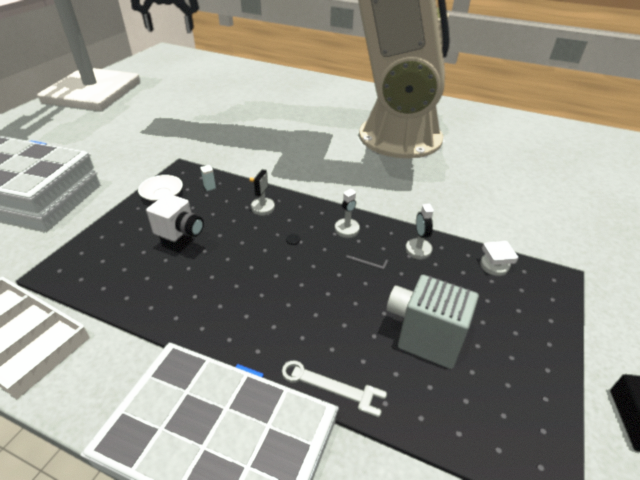

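View pics/top0.png

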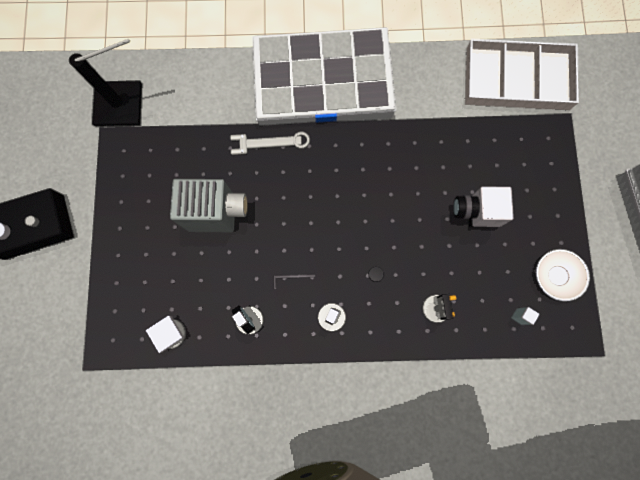

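```bash
python3 - <<'E'
from h import *
p=cv2.imread('pics/top0.png')
def crop(x,y,w,h,s,n): cv2.imwrite(f'pics/{n}.png',cv2.resize(p[y:y+h,x:x+w],None,fx=s,fy=s,interpolation=cv2.INTER_CUBIC))
crop(140,285,130,80,6,'c1'); crop(305,285,80,60,10,'c2');crop(500,290,60,50,10,'c3');crop(165,170,100,70,8,'c4');crop(440,170,90,70,8,'c5')
C=cloud('top',np.load('pics/top0.npy'))
for u,v in [(300,240),(165,332),(332,316),(530,316),(495,203),(239,312),(237,204),(200,200)]: print((u,v),C[v,u].round(4))
E
```

```text
(300, 240) [0.5787 0.0692 0.0111]
(165, 332) [0.4209 0.2954 0.0511]
(332, 316) [0.4375 0.0157 0.1026]
(530, 316) [ 0.4302 -0.311   0.0606]
(495, 203) [ 0.6128 -0.2564  0.1043]
(239, 312) [0.4475 0.1603 0.1137]
(237, 204) [0.6271 0.1687 0.0937]
(200, 200) [0.6295 0.2245 0.1154]
```

View pics/c1.png

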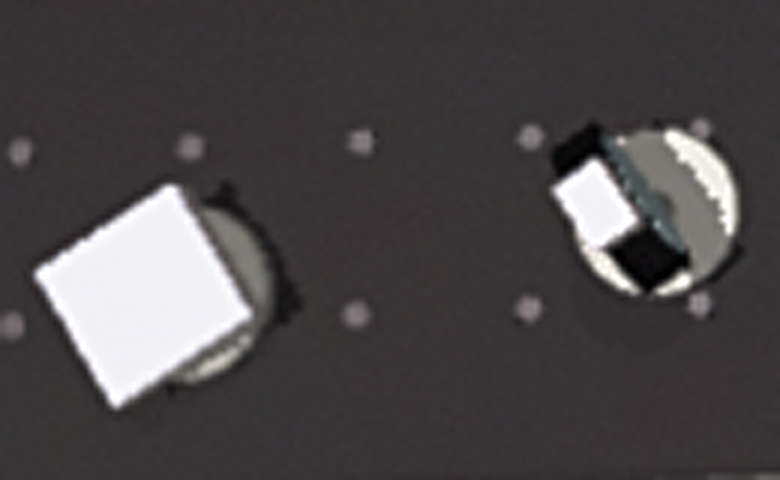

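View pics/c2.png

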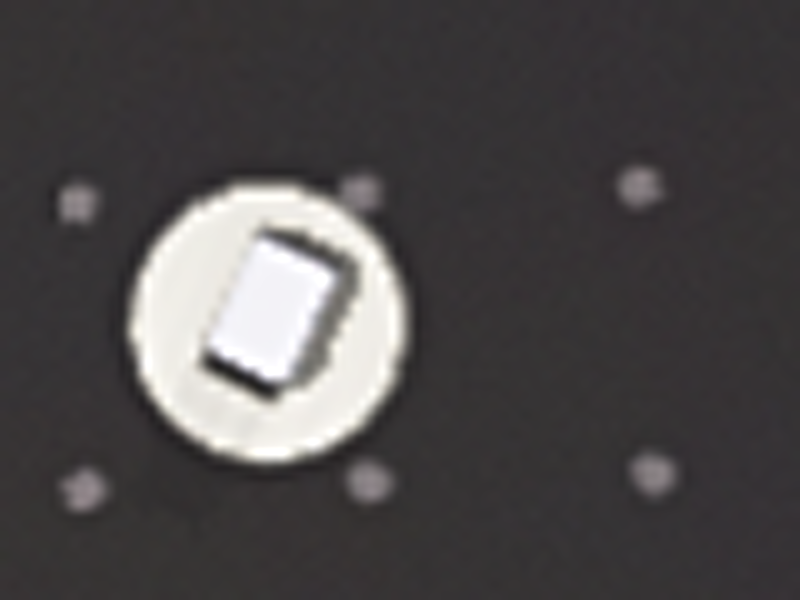

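View pics/c3.png

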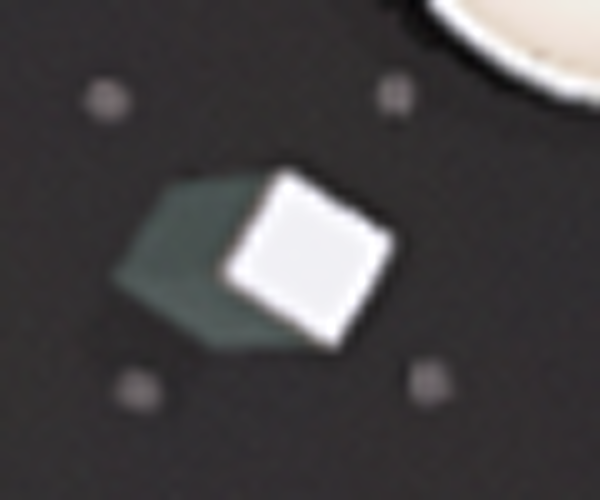

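View pics/c4.png

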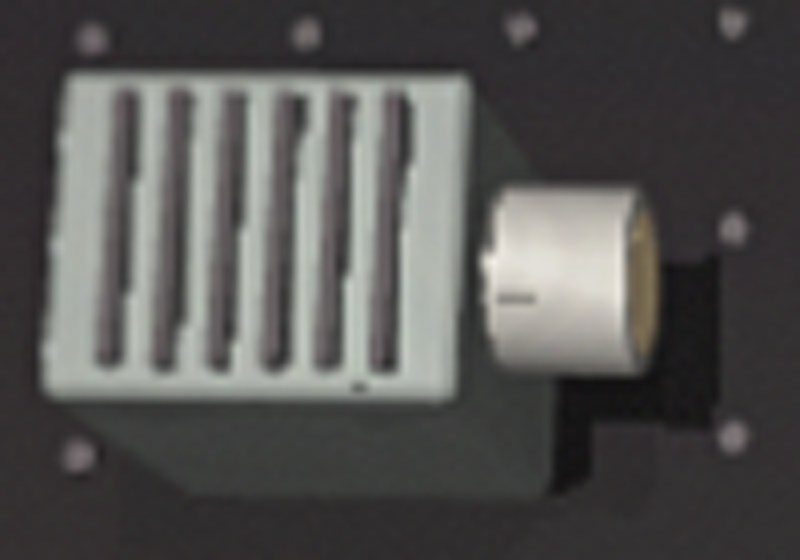

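View pics/c5.png

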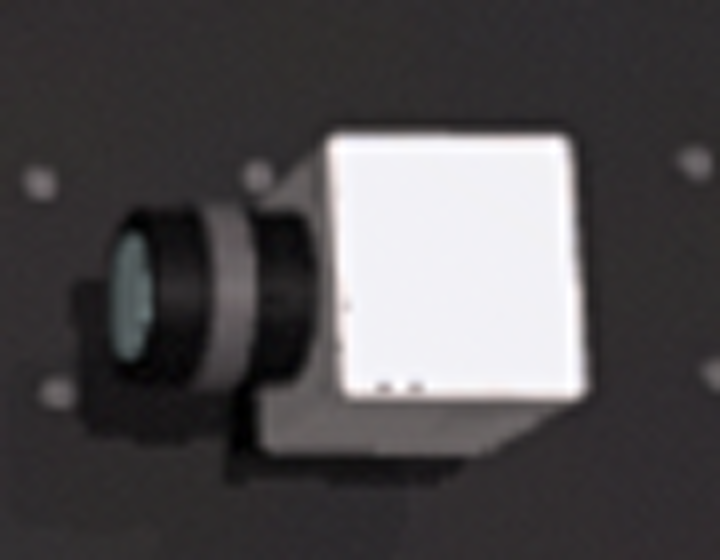

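```bash
cat > m.py <<'E'
from h import *
def q(x0,y0,s,pts,z,n='top'):
    return atz(n,[[x0+(a+.5)/s-.5,y0+(b+.5)/s-.5] for a,b in pts],z)
E
python3 - <<'E'
from m import *
A={'ped':q(140,285,6,[(172,184),(252,314),(116,409),(35,273)],.052),
'big':q(140,285,6,[(598,154),(640,220),(597,250),(552,190)],.114),
'small':q(305,285,10,[(262,232),(340,268),(278,382),(206,350)],.103),
'cell':q(500,290,10,[(285,168),(394,238),(335,349),(222,272)],.060),
'cam':q(440,170,8,[(330,135),(570,135),(588,397),(342,397)],.104),
'lamp':q(165,170,8,[(66,73),(471,73),(456,402),(43,400)],.117)}
for k,c in A.items():
    e=np.roll(c,-1,0)-c
    print(k,c.mean(0).round(4),'len',(np.linalg.norm(e,axis=1)*1e3).round(1),'ang',np.degrees(np.arctan2(e[:,1],e[:,0])).round(1))
# base of small lens: circle in c2 center, z=.022
print('smallbase',q(305,285,10,[(268,322)],.022)); 
print('snoutL top line',q(165,170,8,[(628,280),(628,186),(628,374)],.076))
C=cloud('top',np.load('pics/top0.npy'))
print(C[196:215,236].round(4)[::2]); 
print('camsnout',C[196:222:2,462].round(4))
# depth-based end faces
for nm,r in(('L',range(225,252)),('C',range(448,470))): print(nm,[(u,C[205,u].round(3).tolist()) for u in r])
E
```

```text
ped [0.4183 0.2973 0.052 ] len [43.3 43.8 44.6 43.6] ang [-147.1  123.8   32.6  -57.8]
big [0.4376 0.1601 0.114 ] len [20.4 13.2 19.5 14.8] ang [-147.4  123.4   37.   -53.2]
small [0.4385 0.0162 0.103 ] len [13.5 20.2 12.3 20.4] ang [-116.2  149.3   64.8  -27.4]
cell [ 0.4315 -0.3121  0.06  ] len [20.2 21.2 21.2 20.7] ang [-125.8  146.6   52.7  -36.1]
cam [ 0.6132 -0.2594  0.104 ] len [48.8 55.3 49.3 55.5] ang [-91.9 177.9  88.2  -2.6]
lamp [0.6308 0.229  0.117 ] len [82.5 69.1 82.8 68.6] ang [-91.6 178.2  88.   -2. ]
smallbase [[0.43831206 0.01622256 0.022     ]]
snoutL top line [[0.63075993 0.16181287 0.076     ]
 [0.65164646 0.16189361 0.076     ]
 [0.61006923 0.16172625 0.076     ]]
[[0.6422 0.1712 0.0898]
 [0.6373 0.1703 0.0945]
 [0.6333 0.1699 0.0963]
 [0.6306 0.1704 0.0938]
 [0.6266 0.17   0.0957]
 [0.6233 0.1701 0.0952]
 [0.6199 0.1701 0.095 ]
 [0.6179 0.1711 0.0897]
 [0.614  0.1708 0.0911]
 [0.6123 0.1721 0.0844]]
camsnout [[ 0.6323 -0.2104  0.0833]
 [ 0.6271 -0.2083  0.0893]
 [ 0.6231 -0.2073  0.0915]
 [ 0.6189 -0.2063  0.094 ]
 [ 0.615  -0.2054  0.0959]
 [ 0.6121 -0.2057  
[... 985 characters left out ...]
0.648, 0.159, 0.01])]
C [(448, [0.637, -0.206, 0.01]), (449, [0.636, -0.207, 0.013]), (450, [0.636, -0.209, 0.012]), (451, [0.636, -0.211, 0.01]), (452, [0.635, -0.212, 0.014]), (453, [0.636, -0.215, 0.01]), (454, [0.622, -0.201, 0.064]), (455, [0.621, -0.201, 0.07]), (456, [0.619, -0.201, 0.075]), (457, [0.618, -0.202, 0.08]), (458, [0.615, -0.201, 0.09]), (459, [0.614, -0.201, 0.095]), (460, [0.614, -0.203, 0.093]), (461, [0.614, -0.205, 0.093]), (462, [0.613, -0.205, 0.095]), (463, [0.614, -0.207, 0.095]), (464, [0.613, -0.209, 0.095]), (465, [0.614, -0.211, 0.093]), (466, [0.613, -0.212, 0.096]), (467, [0.613, -0.214, 0.095]), (468, [0.613, -0.215, 0.097]), (469, [0.613, -0.217, 0.095])]
```

```bash
cat > ov.py <<'E'
from h import *
import sys
b=np.array([np.cos(np.radians(-92.07)),np.sin(np.radians(-92.07)),0]); l=np.array([-b[1],b[0],0]); z=np.array([0,0,1.])
L=np.array([.6283,.1588,.012]); Cm=L+.36*b
def box(o,x0,x1,w,z0,z1):
    return [o+x*b+y*l+zz*z for x in(x0,x1) for y in(-w/2,w/2) for zz in(z0,z1)]
def circ(o,x,r): t=np.linspace(0,2*np.pi,60); return [o+x*b+(.064+r*np.sin(a))*z+r*np.cos(a)*l for a in t]
def draw(n,src,out,cropr,s):
    p=cv2.imread(src); x,y,w,h=cropr
    I=cv2.resize(p[y:y+h,x:x+w],None,fx=s,fy=s,interpolation=cv2.INTER_CUBIC)
    T=lambda P:((proj(n,P)-[x,y]+.5)*s-.5)
    for P in (box(L,-.115,-.03,.07,0,.105),box(Cm,.034,.084,.056,.036,.092)):
        for a in T(P): cv2.circle(I,tuple(a.round().astype(int).tolist()),2,(0,0,255),-1)
    for P in(circ(L,0,.02),circ(L,-.03,.02),circ(Cm,0,.019),circ(Cm,.034,.019)):
        cv2.polylines(I,[T(P).round().astype(int)],True,(0,255,0),1)
    cv2.imwrite(out,I)
E
python3 - <<'E'
from ov import *
draw('scene','pics/scene0.png','pics/o1.png',(140,180,75,70),8)
draw('scene','pics/scene0.png','pics/o2.png',(380,260,110,110),5)
draw('top','pics/top0.png','pics/o3.png',(165,170,100,70),8)
draw('top','pics/top0.png','pics/o4.png',(440,170,90,70),8)
a=[cv2.resize(cv2.imread(f'pics/o{i}.png'),(400,300)) for i in (1,2,3,4)]
cv2.imwrite('pics/oall.png',np.vstack([np.hstack(a[:2]),np.hstack(a[2:])]))
E
```

```text
(no output)
```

View pics/oall.png

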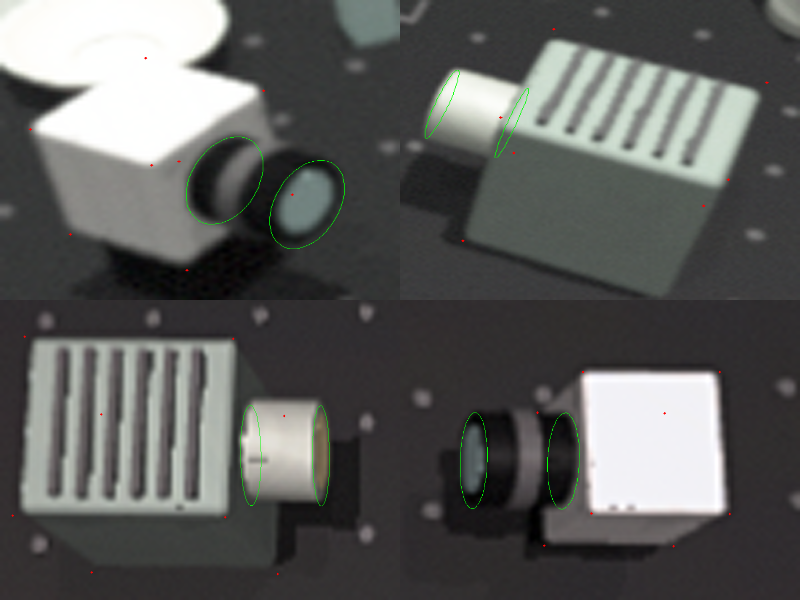

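```bash
python3 - <<'E'
from h import *
p=cv2.imread('pics/top0.png')
for x,y,w,h,n in((222,188,30,35,'d1'),(450,188,30,35,'d2')):
    cv2.imwrite(f'pics/{n}.png',cv2.resize(p[y:y+h,x:x+w],None,fx=16,fy=16,interpolation=cv2.INTER_NEAREST))
cv2.imwrite('pics/d.png',np.hstack([cv2.imread('pics/d1.png'),cv2.imread('pics/d2.png')])[:,:800] if 0 else cv2.resize(np.hstack([cv2.imread('pics/d1.png'),cv2.imread('pics/d2.png')]),None,fx=.8,fy=.8))
g=p.astype(int).sum(2)//3
for u in(230,234,238,241): print(u,g[190:222,u])
for u in(457,462,466,470): print(u,g[190:226,u])
from ov import *
for o,xs,r in((L,(0,-.01,-.02),.02),(Cm,(0,.01,.02),.019)):
  for x in xs:
    q=proj('top',circ(o,x,r)); print(x,q[:,1].min(),q[:,1].max(),q[:,0].mean())
E
```

```text
230 [ 56  54  60 101 154 171 180 188 193 200 208 215 220 220 213 209 182 140
 183 179 168 159 147 135 121  97  71  54  54  55  55  56]
234 [ 48  46  51  96 149 166 173 182 190 198 205 215 219 219 218 211 202 193
 185 178 172 164 152 139 126 102  73  40  40  42  39  35]
238 [ 47  45  50  92 146 166 174 184 191 196 202 207 213 215 216 218 213 203
 193 183 175 167 155 145 129 107  81  28  18  22  22  21]
241 [ 48  45  49  89 141 163 173 184 194 199 204 209 215 216 216 218 217 212
 202 191 180 171 158 145 134 111  84  27  19  21  21  20]
457 [ 47  47  49  47  48  40  15   5   6  46  76  77  79  78  88  96  98  96
  99 102  83  83  84  61  32   3  11   9  18  22  23  22  22  22  20  30]
462 [48 46 48 47 46 39 25 13 14 17 19 21 24 29 35 44 46 41 32 27 21 16 10 16
  9  7  8 10 17 27 23 23 23 21 20 28]
466 [48 46 48 47 48 60 76 79 71 65 60 57 54 51 52 53 56 51 51 50 55 54 59 61
 67 65 64 57 43 26 23 27 22 22 31 43]
470 [ 55  70  71  57  44  44  51  67  83  84  87  94 101 102 106 111 113 108
 101  93  87  84  79  71  68  58  41  20   1   1   1   0   1   3   3   0]
0 194.15489071149867 217.60459435217754 244.80002248183925
-0.01 194.11557487650833 217.56668059218669 238.95017663293913
-0.02 194.0757090916043 217.52849696599264 233.09867419873268
0 195.8031358489331 218.21106146110074 456.04190672998385
0.01 195.8228582580438 218.23948608243447 461.97716773802233
0.02 195.84206673099348 218.26767315212078 467.91878509532296
```

View pics/d.png

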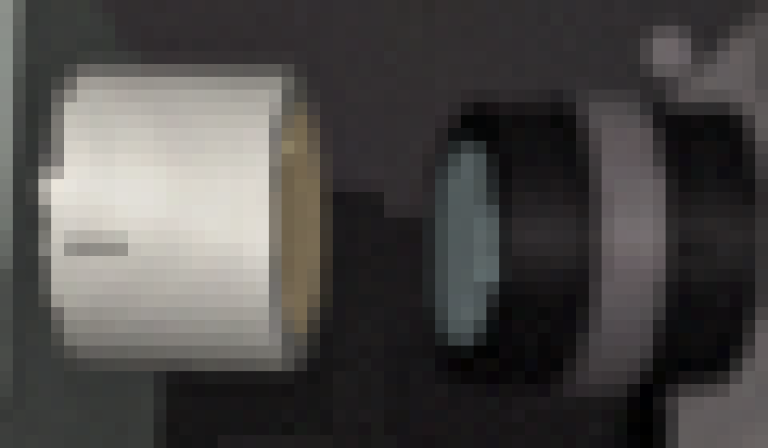

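```bash
python3 - <<'E'
from ov import *
from scipy.optimize import least_squares
for n in('top','scene'):
    C=cloud(n,np.load(f'pics/{n}0.npy')).reshape(-1,3)
    for nm,o,a,c,r in(('L',L,-.025,-.004,.02),('C',Cm,.004,.030,.019)):
        d=C-o; s=d@b; t=d@l
        k=(s>a)&(s<c)&(abs(t)<.022)&(C[:,2]>.066)&(C[:,2]<.1)
        f=lambda v,k=k:np.hypot(t[k]-v[0],C[k,2]-.012-v[1])-r
        R=least_squares(f,[0,.064],loss='soft_l1',f_scale=.001); print(n,nm,k.sum(),'lateral(+x) mm',R.x*1e3,'rms',np.std(R.fun)*1e3)
    # box tops
    for nm,o,a,c,w,h in(('L',L,-.115,-.03,.07,.117),('C',Cm,.034,.084,.056,.104)):
        d=C-o;s=d@b;t=d@l;k=(abs(C[:,2]-h)<.004)&(s>a-.01)&(s<c+.01)&(abs(t)<w/2+.01)
        r=cv2.minAreaRect((np.c_[s,t][k]*1e3).astype(np.float32)); print(n,nm,'box',r,np.median(C[k,2]))
p=cv2.imread('pics/scene0.png')
cv2.imwrite('pics/e.png',cv2.resize(p[280:325,380:420],None,fx=14,fy=13,interpolation=cv2.INTER_CUBIC))
E
```

```text
top L 284 lateral(+x) mm [ 1.83902509 63.06461174] rms 1.1726436812124241
top C 363 lateral(+x) mm [ 0.2456486  63.84082709] rms 1.2945322532156867
top L box ((-71.79940795898438, -0.16549301147460938), (65.7317123413086, 77.22224426269531), 88.94694519042969) 0.11598289051169286
top C box ((58.08119201660156, 0.54949951171875), (57.265682220458984, 49.50992202758789), 89.46336364746094) 0.10335114197110562
scene L 385 lateral(+x) mm [ 1.10520663 65.58927593] rms 0.8566024727228493
scene C 274 lateral(+x) mm [ 0.17531878 66.39122245] rms 1.1623059398215214
scene L box ((-71.82598876953125, 3.5577468872070312), (82.16769409179688, 69.47968292236328), 0.3933808505535126) 0.11435610239953803
scene C box ((58.056129455566406, 0.36270904541015625), (58.34354782104492, 51.83870315551758), 88.83942413330078) 0.10584953239552125
```

```bash
cat > go.py <<'E'
from h import *
from scipy.spatial.transform import Rotation as Ro
def plan(x,y,z,phi,quiet=False):
    s=env.get_state(); w=s['orientation']; R=Ro.from_quat([w[1],w[2],w[3],w[0]]).as_matrix()
    ph=np.degrees(np.arctan2(R[1,1],R[0,1])); dphi=(phi-ph+90)%180-90
    off=R.T@(np.array([x,y,z])-s['tcp_pos'])*100
    j6=s['joint_pos'][5]
    print('t',round(s['clock'],2),'tcp',s['tcp_pos'].round(4),'phi',round(ph,2),'down',R[:,0].round(3),'j',s['joint_pos'].round(2),'gap',round(s['finger_gap'],4),'F',s['wrist_force'].round(1))
    print('offset',off.round(2),'yaw',round(-dphi,2),'or',round(-dphi-180*np.sign(-dphi),1),'dist',np.linalg.norm(off))
if __name__=='__main__':
    import sys; plan(*map(float,sys.argv[1:5]))
E
python3 go.py 0.4376 0.1601 0.20 125.1
```

```text
t 0.1 tcp [ 0.2034 -0.5373  0.2072] phi -69.27 down [-0.     0.002 -1.   ] j [-1.35  0.31  0.05  1.3  -0.    1.43] gap 0.0854 F [ 0.3 -0.1  0.2]
offset [  0.82 -56.93 -46.59] yaw -14.37 or 165.6 dist 73.56981662195142
```

>>> servo_tool:
  increments:
    - {"offset":[0,-3.5,-2.85],"yaw":-8.5}
    - {"offset":[0,-7,-5.7],"yaw":-17}
    - {"offset":[0,-10.5,-8.55],"yaw":-25.5}
    - {"offset":[0,-14,-11.4],"yaw":-34}
    - {"offset":[0,-17.5,-14.25],"yaw":-42.5}
    - {"offset":[0,-21,-17.1],"yaw":-51}
    - {"offset":[0,-24.5,-20],"yaw":-59.5}
    - {"offset":[0,-28,-22.8],"yaw":-68}
  claw: 0.5
  force: 40

```text
clock: 0.9
tcp_pos: [0.3176, -0.1934, 0.2078]
orientation: [0.496, 0.504, 0.496, -0.504]
wrist_force: [1.7, -0.6, -0.2]
finger_gap: 0.0426
```

```bash
python3 go.py 0.4376 0.1601 0.20 125.1
```

```text
t 0.9 tcp [ 0.3176 -0.1934  0.2078] phi -0.96 down [ 0.  0. -1.] j [-0.76 -0.08 -0.41  1.25  0.    0.82] gap 0.0426 F [ 1.7 -0.6 -0.2]
offset [  0.78  11.4  -35.54] yaw 53.94 or -126.1 dist 37.33734481194952
```

>>> servo_tool:
  increments:
    - {"offset":[0,1.3,-4.2],"yaw":-8.5}
    - {"offset":[0,2.6,-8.4],"yaw":-17}
    - {"offset":[0,3.9,-12.6],"yaw":-25.5}
    - {"offset":[0,5.2,-16.8],"yaw":-34}
    - {"offset":[0,6.5,-21],"yaw":-42.5}
    - {"offset":[0,7.8,-25.2],"yaw":-51}
    - {"offset":[0,9.1,-29.4],"yaw":-59.5}
    - {"offset":[0,10.4,-33.6],"yaw":-68}

```text
clock: 1.7
tcp_pos: [0.429, 0.1403, 0.2078]
orientation: [0.693, 0.14, 0.693, -0.14]
wrist_force: [0.8, 0.2, 0.5]
finger_gap: 0.0425
```

```bash
python3 go.py 0.4376 0.1601 0.15 125.1
```

```text
t 1.7 tcp [0.429  0.1403 0.2078] phi 67.11 down [-0. -0. -1.] j [ 0.14  0.07 -0.25  1.24 -0.    0.54] gap 0.0425 F [0.8 0.2 0.5]
offset [5.78 2.16 0.02] yaw -57.99 or 122.0 dist 6.165159702616018
```

>>> servo_tool:
  increments:
    - {"offset":[0.5,0.5,0],"yaw":-8.5}
    - {"offset":[1,1,0],"yaw":-17}
    - {"offset":[2,1.5,0],"yaw":-25.5}
    - {"offset":[3,2.16,0],"yaw":-34}
    - {"offset":[4,2.16,0],"yaw":-42.5}
    - {"offset":[5,2.16,0],"yaw":-51}
    - {"offset":[5.8,2.16,0],"yaw":-58}
    - {"offset":[5.8,2.16,0],"yaw":-58}

```text
clock: 2.5
tcp_pos: [0.4364, 0.158, 0.1486]
orientation: [0.674, -0.211, 0.676, 0.211]
wrist_force: [-0.5, 0.9, -0.2]
finger_gap: 0.0425
```

```bash
python3 go.py 0.4376 0.1601 0.086 125.1; python3 - <<'E'
from h import *
p,d=snap('top','t1'); cv2.imwrite('pics/t1c.png',cv2.resize(p[280:360,180:300,::-1],None,fx=6,fy=6))
E
```

```text
t 2.5 tcp [0.4364 0.158  0.1486] phi 124.75 down [-0.003 -0.001 -1.   ] j [ 0.17  0.13 -0.34  1.11 -0.   -0.43] gap 0.0425 F [-0.5  0.9 -0.2]
offset [6.26 0.09 0.24] yaw -0.35 or 179.7 dist 6.2628327923846285
```

View pics/t1c.png

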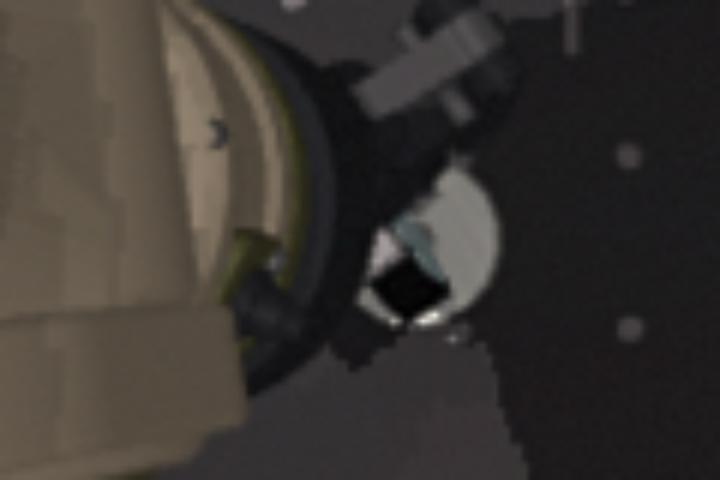

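The picture shows one finger up-right of the ring (crop 450,60) and the tab (385,245) between the jaws. I'll go down.

>>> servo_tool:
  increments:
    - {"offset":[1,0.1,0.15],"yaw":0}
    - {"offset":[2,0.1,0.2],"yaw":0}
    - {"offset":[3,0.1,0.2],"yaw":0}
    - {"offset":[4,0.1,0.2],"yaw":0}
    - {"offset":[5,0.1,0.2],"yaw":0}
    - {"offset":[6,0.1,0.2],"yaw":0}
    - {"offset":[6.2,0.1,0.2],"yaw":0}
    - {"offset":[6.2,0.1,0.2],"yaw":0}

```text
clock: 3.35
tcp_pos: [0.4383, 0.1601, 0.0874]
orientation: [0.675, -0.211, 0.675, 0.211]
wrist_force: [0.4, 0.2, 0.6]
finger_gap: 0.0425
```

```bash
python3 go.py 0.4376 0.1601 0.087 125.1
```

```text
t 3.35 tcp [0.4383 0.1601 0.0874] phi 124.72 down [-0.001 -0.    -1.   ] j [ 0.18  0.18 -0.43  0.95 -0.   -0.43] gap 0.0425 F [0.4 0.2 0.6]
offset [ 0.04  0.04 -0.05] yaw -0.38 or 179.6 dist 0.08166884470470215
```

>>> servo_tool:
  increments:
    - {"offset":[0,0,0],"yaw":0}
    - {"offset":[0,0,0],"yaw":0}
    - {"offset":[0,0,0],"yaw":0}
    - {"offset":[0,0,0],"yaw":0}
    - {"offset":[0,0,0],"yaw":0}
    - {"offset":[-0.5,0,0],"yaw":0}
    - {"offset":[-1.5,0,0],"yaw":0}
    - {"offset":[-2.5,0,0],"yaw":0}
  claw: 0
  force: 40

```text
clock: 4.15
tcp_pos: [0.4382, 0.16, 0.1133]
orientation: [0.674, -0.211, 0.675, 0.211]
wrist_force: [0.3, -0.0, -1.7]
finger_gap: 0.0115
```

```bash
python3 go.py 0.6263 0.0689 0.108 87.8;  python3 - <<'E'
from h import *
snap('scene','s2')
E
```

```text
t 4.15 tcp [0.4382 0.16   0.1133] phi 124.72 down [-0.001 -0.001 -1.   ] j [ 0.18  0.16 -0.39  1.02 -0.   -0.43] gap 0.0115 F [ 0.3 -0.  -1.7]
offset [  0.51 -18.2   10.27] yaw 36.92 or -143.1 dist 20.903139591405335
```

View pics/s2.png

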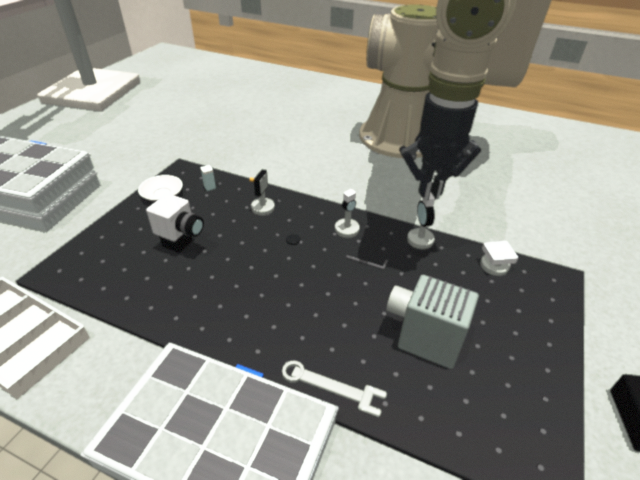

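>>> servo_tool:
  increments:
    - {"offset":[0,-2.3,1.3],"yaw":4.6}
    - {"offset":[0,-4.9,2.75],"yaw":9.9}
    - {"offset":[0,-7.5,4.2],"yaw":15.2}
    - {"offset":[0,-10.1,5.65],"yaw":20.5}
    - {"offset":[0,-12.7,7.1],"yaw":25.8}
    - {"offset":[0,-15.2,8.6],"yaw":31}
    - {"offset":[0,-17.2,9.7],"yaw":35.2}
    - {"offset":[0,-18.2,10.3],"yaw":36.9}

```text
clock: 5.0
tcp_pos: [0.6289, 0.0681, 0.1129]
orientation: [0.707, 0.014, 0.707, -0.015]
wrist_force: [0.3, 1.0, -4.0]
finger_gap: 0.0119
```

>>> servo_tool:
  increments:
    - {"offset":[0,0,0],"yaw":0}
    - {"offset":[0,0,0],"yaw":0}
    - {"offset":[0,0,0],"yaw":0}
    - {"offset":[0,0,0],"yaw":0}
    - {"offset":[0,0,0],"yaw":0}
    - {"offset":[0,0,0],"yaw":0}
    - {"offset":[0,0,0],"yaw":0}
    - {"offset":[0,0,0],"yaw":0}

```text
clock: 5.8
tcp_pos: [0.627, 0.0693, 0.1131]
orientation: [0.707, 0.013, 0.707, -0.013]
wrist_force: [0.3, 0.4, -2.5]
finger_gap: 0.0118
```

```bash
python3 go.py 0.6267 0.0689 0.0874 87.8
```

```text
t 5.8 tcp [0.627  0.0693 0.1131] phi 87.84 down [ 0. -0. -1.] j [-0.02  0.46  0.03  1.14 -0.    0.02] gap 0.0118 F [ 0.3  0.4 -2.5]
offset [ 2.57 -0.04 -0.03] yaw 0.04 or -180.0 dist 2.5676461890682893
```

>>> servo_tool:
  increments:
    - {"offset":[1,-0.04,-0.03],"yaw":0}
    - {"offset":[1.8,-0.04,-0.03],"yaw":0}
    - {"offset":[2.2,-0.04,-0.03],"yaw":0}
    - {"offset":[2.4,-0.04,-0.03],"yaw":0}
    - {"offset":[2.5,-0.04,-0.03],"yaw":0}
    - {"offset":[2.55,-0.04,-0.03],"yaw":0}
    - {"offset":[2.58,-0.04,-0.03],"yaw":0}
    - {"offset":[2.58,-0.04,-0.03],"yaw":0}

```text
clock: 6.6
tcp_pos: [0.6274, 0.0691, 0.0887]
orientation: [0.708, 0.013, 0.706, -0.013]
wrist_force: [-1.5, 1.0, 4.7]
finger_gap: 0.0116
```

```bash
python3 go.py 0.6267 0.0689 0.0874 87.8;  python3 - <<'E'
from h import *
p,d=snap('scene','s3'); cv2.imwrite('pics/s3c.png',cv2.resize(p[200:360,260:480,::-1],None,fx=3.5,fy=3.5))
E
```

```text
t 6.6 tcp [0.6274 0.0691 0.0887] phi 87.84 down [ 0.002  0.    -1.   ] j [-0.02  0.47 -0.01  1.08  0.    0.02] gap 0.0116 F [-1.5  1.   4.7]
offset [ 0.13 -0.02 -0.07] yaw 0.04 or -180.0 dist 0.1486113002019895
```

View pics/s3c.png

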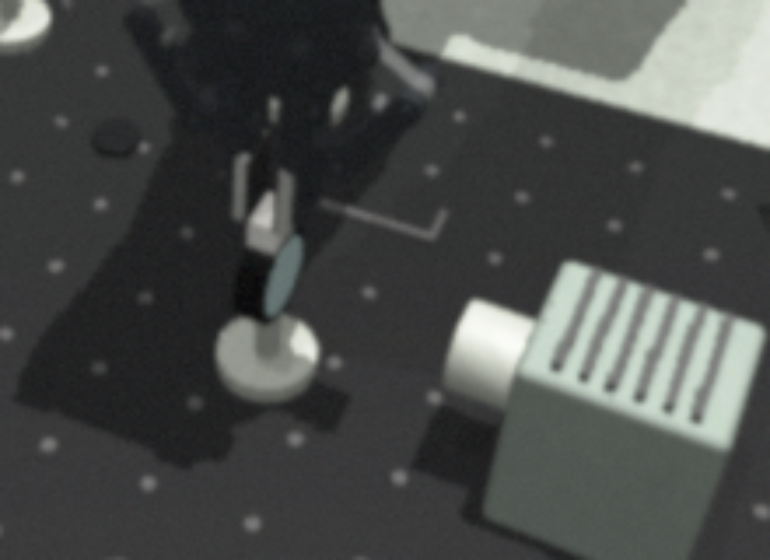

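The lens base stands on the board (contact force about 7 N) between the pads. I'll release it.

>>> servo_tool:
  increments:
    - {"offset":[-0.1,0,0],"yaw":0}
    - {"offset":[-0.1,0,0],"yaw":0}
    - {"offset":[-0.1,0,0],"yaw":0}
    - {"offset":[-0.1,0,0],"yaw":0}
    - {"offset":[-1,0,0],"yaw":0}
    - {"offset":[-3,0,0],"yaw":0}
    - {"offset":[-5.5,0,0],"yaw":0}
    - {"offset":[-8,0,0],"yaw":0}
  claw: 0.5

```text
clock: 7.45
tcp_pos: [0.6265, 0.0688, 0.1684]
orientation: [0.707, 0.013, 0.707, -0.013]
wrist_force: [1.3, 0.3, -0.4]
finger_gap: 0.0429
```

```bash
python3 go.py 0.4385 0.0162 0.17 62.5
```

```text
t 7.45 tcp [0.6265 0.0688 0.1684] phi 87.83 down [-0. -0. -1.] j [-0.02  0.43  0.13  1.26 -0.    0.02] gap 0.0429 F [ 1.3  0.3 -0.4]
offset [ -0.16  -5.97 -18.59] yaw 25.33 or -154.7 dist 19.52807649214961
```

>>> servo_tool:
  increments:
    - {"offset":[-0.5,-1,-3],"yaw":4}
    - {"offset":[-0.5,-2.2,-7],"yaw":9}
    - {"offset":[-0.5,-3.5,-11],"yaw":15}
    - {"offset":[0,-4.8,-15],"yaw":21}
    - {"offset":[0,-5.9,-18.4],"yaw":25.3}
    - {"offset":[1.5,-6,-18.6],"yaw":25.3}
    - {"offset":[2.5,-6,-18.6],"yaw":25.3}
    - {"offset":[2.5,-6,-18.6],"yaw":25.3}

```text
clock: 8.25
tcp_pos: [0.4383, 0.016, 0.1415]
orientation: [0.687, 0.168, 0.687, -0.168]
wrist_force: [0.6, -0.0, 0.7]
finger_gap: 0.0426
```

```bash
python3 go.py 0.4385 0.0162 0.076 62.5;  python3 - <<'E'
from m import *
p,d=snap('top','t4'); 
cv2.imwrite('pics/t4b.png',cv2.resize(p[180:250,230:330,::-1],None,fx=8,fy=8,interpolation=cv2.INTER_CUBIC))
cv2.imwrite('pics/t4c.png',cv2.resize(p[280:360,280:400,::-1],None,fx=6,fy=6))
E
```

```text
t 8.25 tcp [0.4383 0.016  0.1415] phi 62.53 down [-0.001  0.    -1.   ] j [-0.15  0.09 -0.41  1.08 -0.    0.33] gap 0.0426 F [ 0.6 -0.   0.7]
offset [6.55 0.03 0.02] yaw 0.03 or -180.0 dist 6.552543476686146
```

View pics/t4b.png

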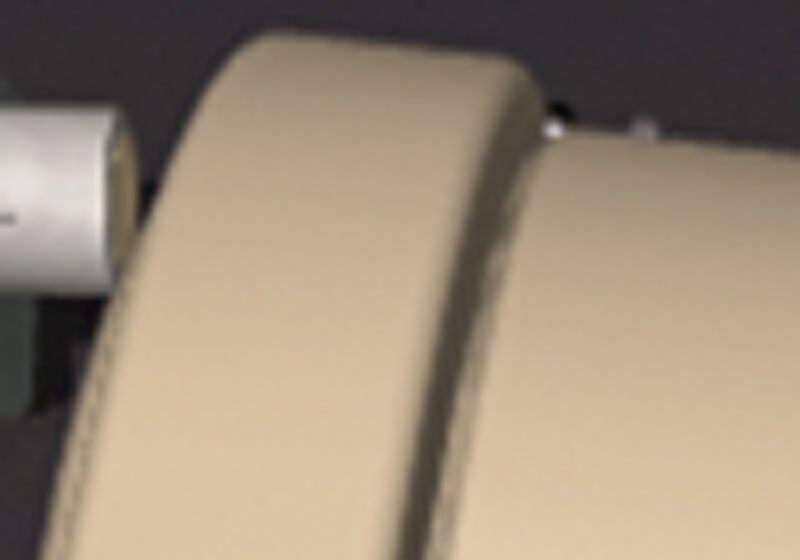

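View pics/t4c.png

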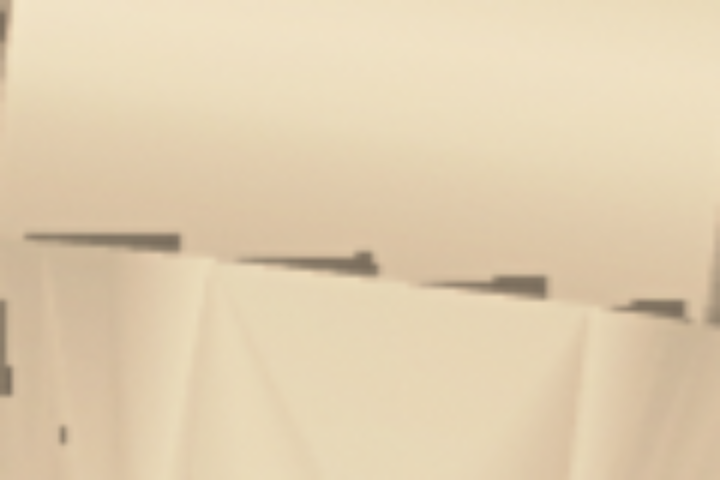

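The arm hides both places in this view, so I'll check the placement later. I'll go down and grip the small lens.

>>> servo_tool:
  increments:
    - {"offset":[1.5,0.03,0],"yaw":0}
    - {"offset":[3,0.03,0],"yaw":0}
    - {"offset":[4.5,0.03,0],"yaw":0}
    - {"offset":[5.5,0.03,0],"yaw":0}
    - {"offset":[6.3,0.03,0],"yaw":0}
    - {"offset":[6.5,0.03,0],"yaw":0}
    - {"offset":[6.5,0.03,0],"yaw":0}
    - {"offset":[6.5,0.03,0],"yaw":0}

```text
clock: 9.1
tcp_pos: [0.4392, 0.0162, 0.0777]
orientation: [0.687, 0.168, 0.687, -0.168]
wrist_force: [0.5, -0.5, 0.4]
finger_gap: 0.0424
```

>>> servo_tool:
  increments:
    - {"offset":[0,0,0],"yaw":0}
    - {"offset":[0,0,0],"yaw":0}
    - {"offset":[0,0,0],"yaw":0}
    - {"offset":[0,0,0],"yaw":0}
    - {"offset":[0,0,0],"yaw":0}
    - {"offset":[-0.5,0,0],"yaw":0}
    - {"offset":[-1.5,0,0],"yaw":0}
    - {"offset":[-2.5,0,0],"yaw":0}
  claw: 0

```text
clock: 9.9
tcp_pos: [0.4381, 0.0162, 0.1025]
orientation: [0.686, 0.168, 0.687, -0.168]
wrist_force: [0.4, 0.6, -3.1]
finger_gap: 0.0114
```

```bash
python3 go.py 0.6190 -0.1111 0.101 87.8;  python3 - <<'E'
from h import *
p,d=snap('scene','s5'); cv2.imwrite('pics/s5c.png',cv2.resize(p[100:340,200:500,::-1],None,fx=2.5,fy=2.5))
E
```

```text
t 9.9 tcp [0.4381 0.0162 0.1025] phi 62.52 down [-0.001 -0.    -1.   ] j [-0.15  0.12 -0.47  0.98 -0.    0.33] gap 0.0114 F [ 0.4  0.6 -3.1]
offset [ 0.13 -2.95 21.92] yaw -25.28 or 154.7 dist 22.122014884529392
```

View pics/s5c.png

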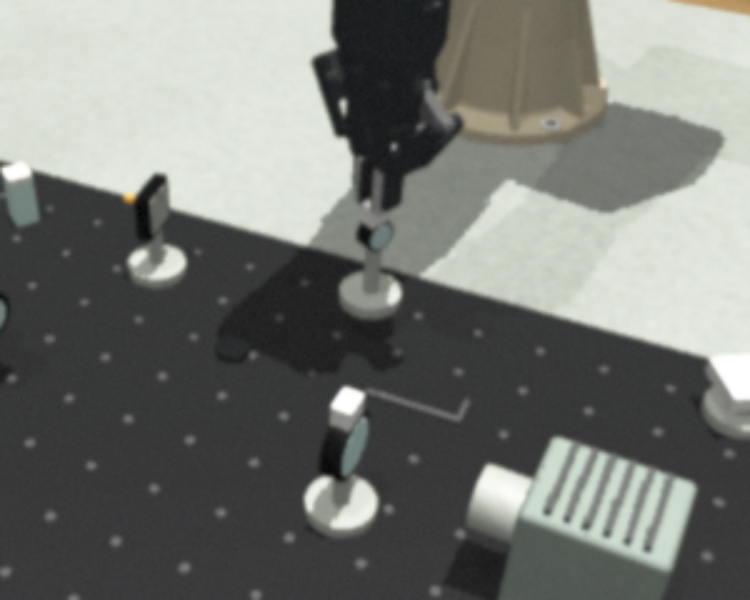

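>>> servo_tool:
  increments:
    - {"offset":[-1,-0.3,2],"yaw":-2}
    - {"offset":[-2,-0.7,5],"yaw":-6}
    - {"offset":[-2,-1.1,8],"yaw":-9.5}
    - {"offset":[-2,-1.5,11],"yaw":-13}
    - {"offset":[-2,-1.9,14],"yaw":-16.5}
    - {"offset":[-2,-2.3,17],"yaw":-20}
    - {"offset":[-1.5,-2.7,20],"yaw":-23.5}
    - {"offset":[-0.5,-2.95,21.9],"yaw":-25.3}

```text
clock: 10.75
tcp_pos: [0.6221, -0.1128, 0.1079]
orientation: [0.708, 0.013, 0.706, -0.013]
wrist_force: [0.4, 1.0, -2.7]
finger_gap: 0.0114
```

>>> servo_tool:
  increments:
    - {"offset":[0,0,0],"yaw":0}
    - {"offset":[0,0,0],"yaw":0}
    - {"offset":[0,0,0],"yaw":0}
    - {"offset":[0,0,0],"yaw":0}
    - {"offset":[0,0,0],"yaw":0}
    - {"offset":[0,0,0],"yaw":0}
    - {"offset":[0,0,0],"yaw":0}
    - {"offset":[0,0,0],"yaw":0}

```text
clock: 11.55
tcp_pos: [0.6194, -0.1109, 0.1074]
orientation: [0.707, 0.013, 0.707, -0.013]
wrist_force: [-0.4, -0.4, -3.5]
finger_gap: 0.011
```

```bash
python3 go.py 0.6190 -0.1111 0.0775 87.8
```

```text
t 11.55 tcp [ 0.6194 -0.1109  0.1074] phi 87.84 down [ 0. -0. -1.] j [-0.3   0.46  0.02  1.13 -0.   -0.27] gap 0.011 F [-0.4 -0.4 -3.5]
offset [ 2.99 -0.02 -0.04] yaw 0.04 or -180.0 dist 2.9857136890918743
```

>>> servo_tool:
  increments:
    - {"offset":[1.2,0,-0.04],"yaw":0}
    - {"offset":[2.1,0,-0.04],"yaw":0}
    - {"offset":[2.5,0,-0.04],"yaw":0}
    - {"offset":[2.7,0,-0.04],"yaw":0}
    - {"offset":[2.85,0,-0.04],"yaw":0}
    - {"offset":[2.95,0,-0.04],"yaw":0}
    - {"offset":[2.97,0,-0.04],"yaw":0}
    - {"offset":[2.97,0,-0.04],"yaw":0}

```text
clock: 12.35
tcp_pos: [0.6192, -0.111, 0.0779]
orientation: [0.707, 0.013, 0.707, -0.013]
wrist_force: [-0.1, 1.1, -2.0]
finger_gap: 0.0118
```

>>> servo_tool:
  increments:
    - {"offset":[-0.1,0,0],"yaw":0}
    - {"offset":[-0.1,0,0],"yaw":0}
    - {"offset":[-0.1,0,0],"yaw":0}
    - {"offset":[-0.1,0,0],"yaw":0}
    - {"offset":[-1,0,0],"yaw":0}
    - {"offset":[-3,0,0],"yaw":0}
    - {"offset":[-5.5,0,0],"yaw":0}
    - {"offset":[-8,0,0],"yaw":0}
  claw: 0.5

```text
clock: 13.15
tcp_pos: [0.6189, -0.1109, 0.1588]
orientation: [0.707, 0.013, 0.707, -0.013]
wrist_force: [0.2, -0.4, 0.1]
finger_gap: 0.0427
```

```bash
python3 go.py 0.4183 0.2973 0.17 122.9
```

```text
t 13.15 tcp [ 0.6189 -0.1109  0.1588] phi 87.83 down [-0. -0. -1.] j [-0.3   0.43  0.1   1.24 -0.   -0.27] gap 0.0427 F [ 0.2 -0.4  0.1]
offset [ -1.12  40.03 -21.59] yaw -35.07 or 144.9 dist 45.49512282632483
```

>>> servo_tool:
  increments:
    - {"offset":[-1,3,-1.8],"yaw":-3}
    - {"offset":[-1.5,7,-4],"yaw":-7}
    - {"offset":[-1.5,11,-6.2],"yaw":-11}
    - {"offset":[-1.5,15,-8.4],"yaw":-15}
    - {"offset":[-1.5,19,-10.6],"yaw":-19}
    - {"offset":[-1.5,23,-12.8],"yaw":-23}
    - {"offset":[-1.5,27,-15],"yaw":-27}
    - {"offset":[-1.5,31,-17.2],"yaw":-31}
  claw: 0.75

```text
clock: 13.95
tcp_pos: [0.4581, 0.2069, 0.1735]
orientation: [0.685, -0.177, 0.684, 0.177]
wrist_force: [0.4, 0.4, 0.7]
finger_gap: 0.064
```

```bash
python3 go.py 0.4183 0.2973 0.12 122.9
```

```text
t 13.95 tcp [0.4581 0.2069 0.1735] phi 118.98 down [ 0.001  0.    -1.   ] j [ 0.26  0.19 -0.21  1.18 -0.   -0.24] gap 0.064 F [0.4 0.4 0.7]
offset [5.35 9.84 0.89] yaw -3.92 or 176.1 dist 11.235825168840094
```

>>> servo_tool:
  increments:
    - {"offset":[0,3,0.3],"yaw":-1}
    - {"offset":[1,6,0.6],"yaw":-2}
    - {"offset":[2,8,0.8],"yaw":-3}
    - {"offset":[3,9.5,0.9],"yaw":-3.9}
    - {"offset":[4,9.5,0.9],"yaw":-3.9}
    - {"offset":[5,9.5,0.9],"yaw":-3.9}
    - {"offset":[5,9.5,0.9],"yaw":-3.9}
    - {"offset":[5,9.5,0.9],"yaw":-3.9}

```text
clock: 14.75
tcp_pos: [0.4212, 0.292, 0.1223]
orientation: [0.678, -0.199, 0.679, 0.199]
wrist_force: [-1.3, -0.6, -0.4]
finger_gap: 0.0636
```

```bash
python3 go.py 0.4183 0.2973 0.026 122.9;  python3 - <<'E'
from m import *
p,d=snap('top','t6'); 
cv2.imwrite('pics/t6c.png',cv2.resize(p[170:370,100:480,::-1],None,fx=2.1,fy=2.1,interpolation=cv2.INTER_CUBIC))
E
```

```text
t 14.75 tcp [0.4212 0.292  0.1223] phi 122.64 down [-0.001 -0.001 -1.   ] j [ 0.45  0.24 -0.27  1.06 -0.   -0.12] gap 0.0636 F [-1.3 -0.6 -0.4]
offset [9.63 0.6  0.04] yaw -0.26 or 179.7 dist 9.643970438322997
```

View pics/t6c.png

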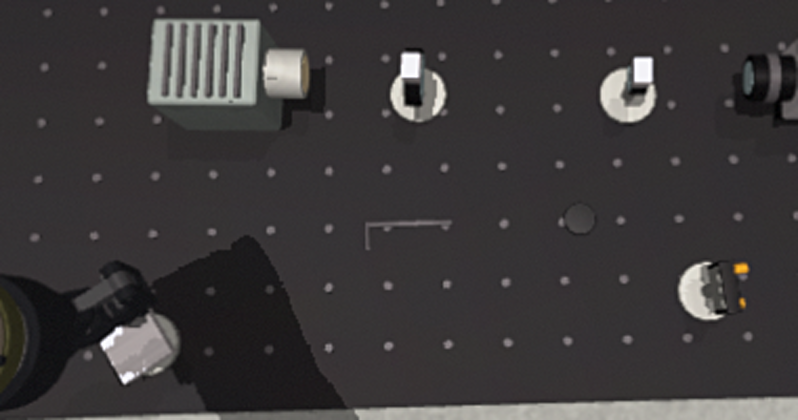

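```bash
python3 - <<'E'
import cv2,numpy as np
p=cv2.imread('pics/t6.png')
a=cv2.resize(p[188:230,280:320],None,fx=10,fy=10,interpolation=cv2.INTER_CUBIC)
b=cv2.resize(p[188:230,380:420],None,fx=10,fy=10,interpolation=cv2.INTER_CUBIC)
cv2.imwrite('pics/t6d.png',np.hstack([a,b]))
E
```

```text
(no output)
```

View pics/t6d.png

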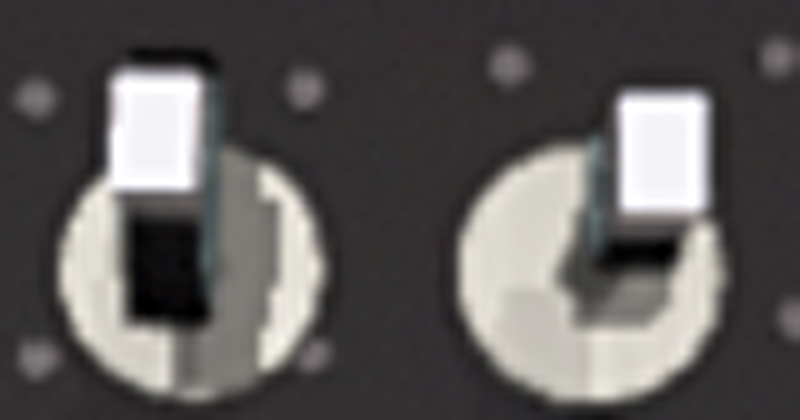

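```bash
python3 - <<'E'
from m import *
ang=np.radians(-92.26); b=np.array([np.cos(ang),np.sin(ang)]); l=np.array([-b[1],b[0]]); L=np.array([.6298,.1588])
S={'bigtab':q(280,188,10,[(116,72),(203,72),(198,190),(110,190)],.114),
'smalltab':q(380,188,10,[(217,92),(310,92),(310,213),(219,213)],.103),
'bigbase':q(280,188,10,[(60,268),(326,268),(192,401)],.022),
'smallbase':q(380,188,10,[(57,270),(324,270),(190,404)],.022)}
for k,c in S.items():
    m=c.mean(0)[:2] if len(c)==4 else np.array([ (c[0,0]+c[1,0])/2,(c[0,1]+c[1,1])/2]); e=np.roll(c,-1,0)-c
    if len(c)==3: m=np.array([c[2,0]+.024,m[1]])
    d=m-L; print(k,m.round(4),'along',(d@b*1e3).round(1),'lat',(d@l*1e3).round(1),'len',(np.linalg.norm(e,axis=1)*1e3).round(1),'ang',np.degrees(np.arctan2(e[:,1],e[:,0])).round(1))
print(proj('top',[.6263,.0689,.114]),proj('top',[.6190,-.1111,.103]))
E
```

```text
bigtab [0.6243 0.0699] along 89.0 lat -2.0 len [14.2 19.9 14.3 19.9] ang [-91.7 176.6  88.3  -3.7]
smalltab [ 0.6181 -0.1118] along 270.9 lat -1.0 len [15.3 20.6 14.9 20.6] ang [-91.8 176.5  88.2  -2.4]
bigbase [0.6234 0.0698] along 89.2 lat -2.8 len [48.6 34.7 34.8] ang [-91.7 134.1  42.8]
smallbase [ 0.6175 -0.1118] along 270.9 lat -1.7 len [48.5 35.3 34.3] ang [-91.8 133.2  41.5]
[[295.83385478 199.42566376]] [[405.48444952 202.28300064]]
```

```bash
python3 - <<'E'
from h import *
p,d=snap('scene','s6'); p=p[:,:,::-1]
a=cv2.resize(p[245:315,315:355],None,fx=8,fy=8,interpolation=cv2.INTER_CUBIC)
b=cv2.resize(p[210:280,220:260],None,fx=8,fy=8,interpolation=cv2.INTER_CUBIC)
cv2.imwrite('pics/s6d.png',np.hstack([a,b])); 
cv2.imwrite('pics/s6.png',p)
print(proj('scene',[[.6263,.0689,.114],[.6190,-.1111,.103],[.6263,.0689,.012],[.6190,-.1111,.012]]))
E
```

```text
[[337.482658   261.00321248]
 [238.38776145 230.85523955]
 [334.68192368 305.07653281]
 [243.64111242 269.62705173]]
```

View pics/s6d.png

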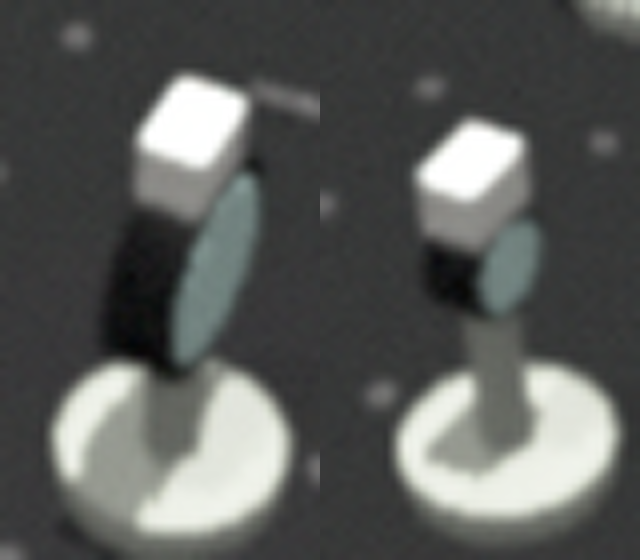

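```bash
python3 - <<'E'
from m import *
from ov import L as L0,b as b0,l as l0
L=np.array([.6283,.1588]);b=b0[:2];l=l0[:2]
def rep(k,m): d=m[:2]-L; print(k,m.round(4),'along',(d@b*1e3).round(1),'lat0',(d@l*1e3).round(1))
for dz in(0,.002):
    rep('bigtab',q(315,245,8,[(186,72),(249,98),(198,169),(137,142)],.114+dz,'scene').mean(0))
    rep('smalltab',q(220,210,8,[(149,118),(206,152),(148,200),(94,170)],.103+dz,'scene').mean(0))
    rep('bigbase',q(315,245,8,[(171,445)],.022+dz,'scene')[0])
    rep('smallbase',q(220,210,8,[(187.5,440)],.022+dz,'scene')[0])
# depth: tab tops
for n,t in(('top','t6'),('scene','s6')):
    C=cloud(n,np.load(f'pics/{t}.npy')).reshape(-1,3)
    for nm,c,h in(('big',(.6255,.0695),.114),('small',(.6185,-.1115),.103)):
        k=(np.hypot(C[:,0]-c[0],C[:,1]-c[1])<.018)&(abs(C[:,2]-h)<.004); r=cv2.minAreaRect((C[k,:2]*1e3).astype(np.float32)); rep(n+nm+'depth',np.array(r[0])/1e3); print(r[1],np.median(C[k,2]))
    # board height near
    k=(abs(C[:,0]-.62)<.03)&(abs(C[:,1]+.02)<.04); print('board',np.median(C[k,2]))
E
```

```text
bigtab [0.6226 0.0693 0.114 ] along 89.7 lat0 -2.5
smalltab [ 0.6162 -0.1131  0.103 ] along 272.2 lat0 -2.3
bigbase [0.6237 0.0696 0.022 ] along 89.3 lat0 -1.3
smallbase [ 0.6167 -0.1127  0.022 ] along 271.8 lat0 -1.8
bigtab [0.6246 0.07   0.116 ] along 88.9 lat0 -0.5
smalltab [ 0.6181 -0.1117  0.105 ] along 270.7 lat0 -0.4
bigbase [0.6254 0.0702 0.024 ] along 88.6 lat0 0.3
smallbase [ 0.6184 -0.1115  0.024 ] along 270.5 lat0 -0.2
topbigdepth [0.6242 0.0704] along 88.5 lat0 -0.9
(13.346002578735352, 21.18184471130371) 0.1132714755819017
topsmalldepth [ 0.6172 -0.1106] along 269.7 lat0 -1.4
(13.685314178466797, 19.341764450073242) 0.10229077244206364
board 0.011408557672116737
scenebigdepth [0.6246 0.0698] along 89.1 lat0 -0.5
(14.025701522827148, 22.195444107055664) 0.1151682971294214
scenesmalldepth [ 0.6178 -0.112 ] along 271.0 lat0 -0.7
(16.4660587310791, 21.41436767578125) 0.10448714784077398
board 0.014043301455657575
```

>>> servo_tool:
  increments:
    - {"offset":[1.5,0.3,0],"yaw":0}
    - {"offset":[3.5,0.5,0],"yaw":0}
    - {"offset":[5.5,0.5,0],"yaw":0}
    - {"offset":[7.5,0.5,0],"yaw":0}
    - {"offset":[9,0.5,0],"yaw":0}
    - {"offset":[9.6,0.5,0],"yaw":0}
    - {"offset":[9.6,0.5,0],"yaw":0}
    - {"offset":[9.6,0.5,0],"yaw":0}

```text
clock: 15.65
tcp_pos: [0.419, 0.2973, 0.0273]
orientation: [0.679, -0.199, 0.678, 0.199]
wrist_force: [0.6, 0.8, 0.2]
finger_gap: 0.0638
```

```bash
python3 go.py 0.4183 0.2973 0.025 122.9
```

```text
t 15.65 tcp [0.419  0.2973 0.0273] phi 122.71 down [ 0.001  0.    -1.   ] j [ 0.46  0.33 -0.41  0.83 -0.   -0.11] gap 0.0638 F [0.6 0.8 0.2]
offset [ 0.23  0.04 -0.06] yaw -0.19 or 179.8 dist 0.2366019147101581
```

>>> servo_tool:
  increments:
    - {"offset":[0.15,0,0],"yaw":0}
    - {"offset":[0.15,0,0],"yaw":0}
    - {"offset":[0.15,0,0],"yaw":0}
    - {"offset":[0.15,0,0],"yaw":0}
    - {"offset":[0.15,0,0],"yaw":0}
    - {"offset":[0.15,0,0],"yaw":0}
    - {"offset":[-0.5,0,0],"yaw":0}
    - {"offset":[-2,0,0],"yaw":0}
  claw: 0.3
  force: 50

```text
clock: 16.45
tcp_pos: [0.4174, 0.2967, 0.0463]
orientation: [0.678, -0.199, 0.679, 0.199]
wrist_force: [-0.0, -0.1, -0.3]
finger_gap: 0.0255
```

>>> servo_tool:
  increments:
    - {"offset":[-2,0,0],"yaw":0}
    - {"offset":[-4,0,0],"yaw":0}
    - {"offset":[-6,0,0],"yaw":0}
    - {"offset":[-8,0,0],"yaw":0}
    - {"offset":[-10,0,0],"yaw":0}
    - {"offset":[-10,0,0],"yaw":0}
    - {"offset":[-10,0,0],"yaw":0}
    - {"offset":[-10,0,0],"yaw":0}

```text
clock: 17.25
tcp_pos: [0.4176, 0.2968, 0.1456]
orientation: [0.678, -0.199, 0.679, 0.199]
wrist_force: [0.6, -0.0, -0.1]
finger_gap: 0.0254
```

```bash
python3 go.py 0.624 -0.0211 0.145 177.8;  python3 - <<'E'
from h import *
p,d=snap('scene','s7'); cv2.imwrite('pics/s7c.png',cv2.resize(p[100:300,400:560,::-1],None,fx=3,fy=3))
E
```

```text
t 17.25 tcp [0.4176 0.2968 0.1456] phi 122.73 down [-0.001 -0.001 -1.   ] j [ 0.46  0.22 -0.23  1.12 -0.   -0.11] gap 0.0254 F [ 0.6 -0.  -0.1]
offset [  0.06 -37.9    0.17] yaw -55.07 or 124.9 dist 37.901656166198045
```

View pics/s7c.png

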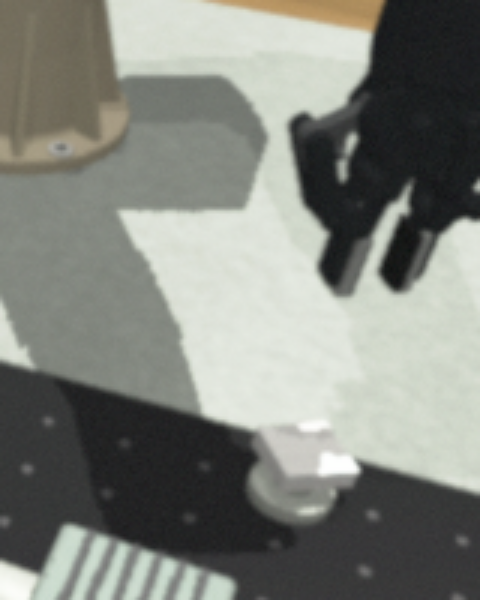

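```bash
python3 - <<'E'
from m import *
p,d=snap('top','t8'); 
cv2.imwrite('pics/t8c.png',cv2.resize(p[280:360,100:220,::-1],None,fx=6,fy=6,interpolation=cv2.INTER_CUBIC))
p,d=snap('scene','s8'); cv2.imwrite('pics/s8c.png',cv2.resize(p[230:280,470:530,::-1],None,fx=10,fy=10,interpolation=cv2.INTER_CUBIC))
E
```

```text
(no output)
```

View pics/t8c.png

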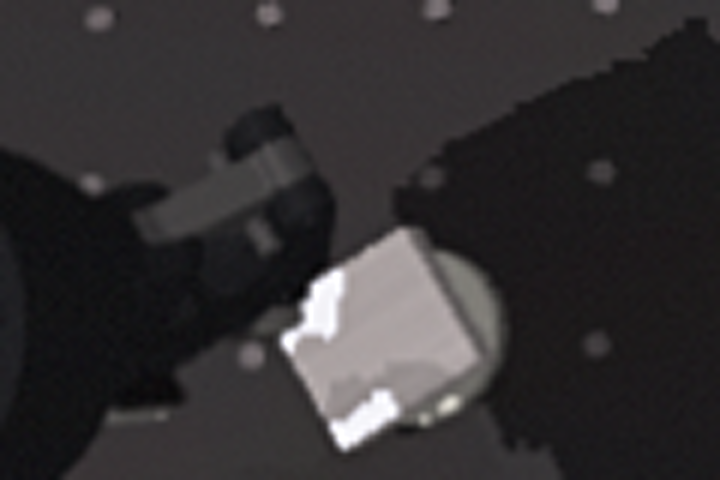

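View pics/s8c.png

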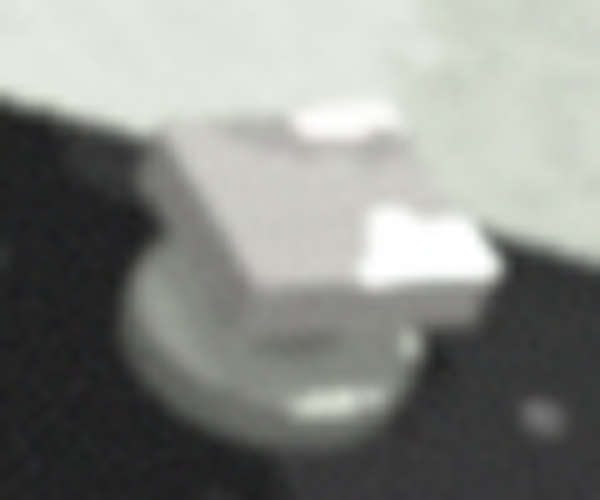

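```bash
python3 - <<'E'
from m import *
c=q(100,280,6,[(405,227),(487,360),(345,452),(281,340)],.052)
e=np.roll(c,-1,0)-c
print(c.round(4),c.mean(0).round(4),'len',(np.linalg.norm(e,axis=1)*1e3).round(1),'ang',np.degrees(np.arctan2(e[:,1],e[:,0])).round(1))
C=cloud('top',np.load('pics/t8.npy'))
for u,v in((162,330),(155,338),(170,330),(165,346),(175,340)): print(C[v,u].round(4))
C=cloud('scene',np.load('pics/s8.npy')).reshape(-1,3)
k=(abs(C[:,2]-.054)<.005)&(np.hypot(C[:,0]-.417,C[:,1]-.297)<.04); r=cv2.minAreaRect((C[k,:2]*1e3).astype(np.float32));print(r,np.median(C[k,2]))
E
```

```text
[[0.4448 0.2926 0.052 ]
 [0.4077 0.2685 0.052 ]
 [0.3842 0.3065 0.052 ]
 [0.415  0.3255 0.052 ]] [0.4129 0.2983 0.052 ] len [44.3 44.7 36.2 44.5] ang [-147.   121.7   31.7  -47.9]
[0.4244 0.3004 0.0513]
[0.4117 0.3122 0.0494]
[0.4239 0.2867 0.0525]
[0.3982 0.294  0.0522]
[0.4073 0.2786 0.0499]
((414.5626525878906, 299.57977294921875), (46.22626876831055, 46.24427795410156), 31.590850830078125) 0.053596918223779766
```

```bash
python3 go.py 0.4145 0.2996 0.020 122.4
```

```text
t 17.4 tcp [0.4176 0.2968 0.1455] phi 122.72 down [-0.002 -0.001 -1.   ] j [ 0.46  0.22 -0.23  1.12 -0.   -0.11] gap 0.0253 F [ 0.1 -0.3  0.2]
offset [12.55  0.41 -0.09] yaw 0.32 or -179.7 dist 12.553282565290331
```

>>> servo_tool:
  increments:
    - {"offset":[0,0.4,-0.1],"yaw":0.3}
    - {"offset":[0,0.4,-0.1],"yaw":0.3}
    - {"offset":[1,0.4,-0.1],"yaw":0.3}
    - {"offset":[2,0.4,-0.1],"yaw":0.3}
    - {"offset":[4,0.4,-0.1],"yaw":0.3}
    - {"offset":[6,0.4,-0.1],"yaw":0.3}
    - {"offset":[8,0.4,-0.1],"yaw":0.3}
    - {"offset":[9,0.4,-0.1],"yaw":0.3}
  claw: 0.8

```text
clock: 18.2
tcp_pos: [0.4136, 0.2991, 0.0539]
orientation: [0.678, -0.198, 0.68, 0.197]
wrist_force: [-1.3, -0.2, -0.1]
finger_gap: 0.0684
```

>>> servo_tool:
  increments:
    - {"offset":[1,0,0],"yaw":0}
    - {"offset":[2,0,0],"yaw":0}
    - {"offset":[3,0,0],"yaw":0}
    - {"offset":[3.5,0,0],"yaw":0}
    - {"offset":[3.5,0,0],"yaw":0}
    - {"offset":[3.5,0,0],"yaw":0}
    - {"offset":[3.5,0,0],"yaw":0}
    - {"offset":[3.5,0,0],"yaw":0}

```text
clock: 19.0
tcp_pos: [0.4157, 0.3002, 0.022]
orientation: [0.679, -0.197, 0.679, 0.197]
wrist_force: [-0.2, -0.5, 0.8]
finger_gap: 0.0685
```

```bash
python3 go.py 0.4145 0.2996 0.020 122.4; python3 - <<'E'
from m import *
p,d=snap('scene','s9'); cv2.imwrite('pics/s9c.png',cv2.resize(p[190:290,440:560,::-1],None,fx=6,fy=6,interpolation=cv2.INTER_CUBIC))
E
```

```text
t 19.0 tcp [0.4157 0.3002 0.022 ] phi 122.43 down [ 0.001  0.    -1.   ] j [ 0.47  0.33 -0.42  0.82 -0.   -0.1 ] gap 0.0685 F [-0.2 -0.5  0.8]
offset [ 0.2   0.02 -0.13] yaw 0.03 or -180.0 dist 0.23477769694947975
```

View pics/s9c.png

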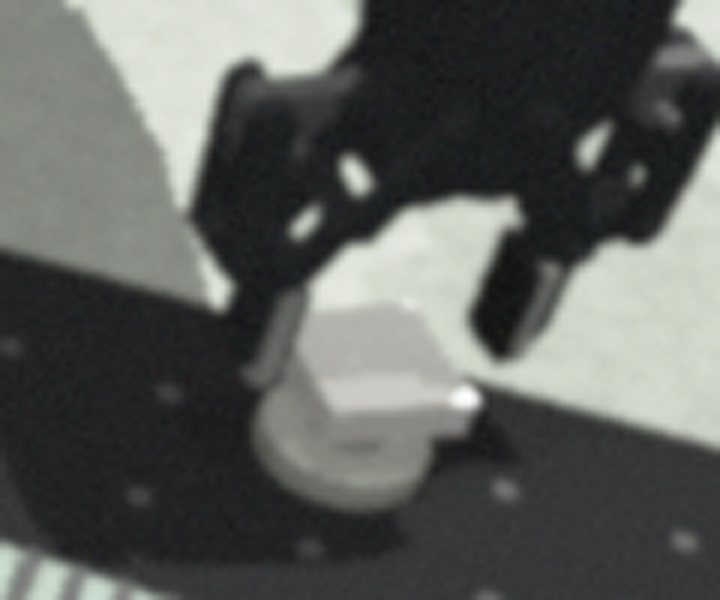

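```bash
python3 - <<'E'
from m import *
t=np.radians(122.43); y=np.array([np.cos(t),np.sin(t),0]); c=np.array([.4157,.3002,0])
for z in(.022,.03,.038,.052):
    P=[c+s*y*.034+[0,0,z] for s in(1,-1)]
    print(z,((proj('scene',P)-[440,190])*6).round().tolist())
P=[c+[0,0,.052]]; print(((proj('scene',P)-[440,190])*6).round())
C=cloud('scene',np.load('pics/s9.npy'))
for u,v in((260,375),(285,310),(270,350),(495,350),(495,300),(380,350),(530,310)): print((u,v),C[190+v//6,440+u//6].round(4))
C=C.reshape(-1,3)
k=(abs(C[:,2]-.054)<.005)&(np.hypot(C[:,0]-.4145,C[:,1]-.2996)<.03); r=cv2.minAreaRect((C[k,:2]*1e3).astype(np.float32));print(r,np.median(C[k,2]))
E
```

```text
0.022 [[447.0, 423.0], [235.0, 443.0]]
0.03 [[456.0, 404.0], [242.0, 423.0]]
0.038 [[464.0, 384.0], [249.0, 404.0]]
0.052 [[479.0, 350.0], [262.0, 370.0]]
[[371. 360.]]
(260, 375) [0.4487 0.2699 0.0628]
(285, 310) [0.446  0.2701 0.0861]
(270, 350) [0.4443 0.271  0.069 ]
(495, 350) [0.4036 0.3311 0.0588]
(495, 300) [0.3934 0.3273 0.0679]
(380, 350) [0.4124 0.3012 0.0544]
(530, 310) [0.4052 0.3351 0.0779]
((414.3182678222656, 299.2976379394531), (46.308189392089844, 47.42900848388672), 32.14579772949219) 0.053589588367254026
```

>>> servo_tool:
  increments:
    - {"offset":[-0.8,0,-0.1],"yaw":0}
    - {"offset":[-0.8,0,-0.1],"yaw":0}
    - {"offset":[-0.8,0,-0.1],"yaw":0}
    - {"offset":[-0.8,0,-0.1],"yaw":0}
    - {"offset":[-0.8,0,-0.1],"yaw":0}
    - {"offset":[-0.8,0,-0.1],"yaw":0}
    - {"offset":[-0.8,0,-0.1],"yaw":0}
    - {"offset":[-0.8,0,-0.1],"yaw":0}
  claw: 0.62

```text
clock: 19.85
tcp_pos: [0.4143, 0.2994, 0.0293]
orientation: [0.679, -0.198, 0.679, 0.197]
wrist_force: [0.6, -0.1, -0.6]
finger_gap: 0.0531
```

```bash
python3 go.py 0.4145 0.2996 0.020 122.4; python3 - <<'E'
from m import *
p,d=snap('scene','s10'); cv2.imwrite('pics/s10c.png',cv2.resize(p[190:290,440:560,::-1],None,fx=6,fy=6,interpolation=cv2.INTER_CUBIC))
s=env.get_state();t=np.radians(122.43); y=np.array([np.cos(t),np.sin(t),0]); c=s['tcp_pos']*[1,1,0]
for z in(.03,.038,.052,.06):
    P=[c+q*y*s['finger_gap']/2+[0,0,z] for q in(1,-1)]
    print(z,((proj('scene',P)-[440,190])*6).round().tolist())
E
```

```text
t 19.85 tcp [0.4143 0.2994 0.0293] phi 122.43 down [-0. -0. -1.] j [ 0.47  0.32 -0.41  0.84 -0.   -0.1 ] gap 0.0531 F [ 0.6 -0.1 -0.6]
offset [0.93 0.01 0.03] yaw 0.03 or -180.0 dist 0.9354575843210287
0.03 [[430.0, 402.0], [264.0, 418.0]]
0.038 [[438.0, 383.0], [271.0, 398.0]]
0.052 [[453.0, 349.0], [284.0, 364.0]]
0.06 [[461.0, 329.0], [291.0, 344.0]]
```

View pics/s10c.png

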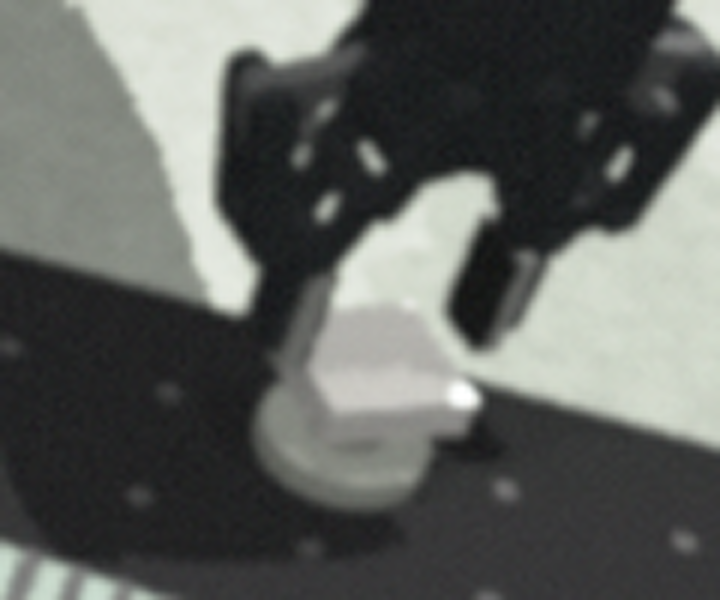

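>>> servo_tool:
  increments:
    - {"offset":[0.4,0,0],"yaw":0}
    - {"offset":[0.8,0,0],"yaw":0}
    - {"offset":[1.2,0,0],"yaw":0}
    - {"offset":[1.4,0,0],"yaw":0}
    - {"offset":[1.4,0,0],"yaw":0}
    - {"offset":[1.4,0,0],"yaw":0}
    - {"offset":[1.4,0,0],"yaw":0}
    - {"offset":[1.4,0,0],"yaw":0}

```text
clock: 20.7
tcp_pos: [0.4146, 0.2995, 0.0156]
orientation: [0.679, -0.197, 0.679, 0.197]
wrist_force: [-0.8, -0.7, -0.5]
finger_gap: 0.053
```

>>> servo_tool:
  increments:
    - {"offset":[0,0,0],"yaw":0}
    - {"offset":[0,0,0],"yaw":0}
    - {"offset":[0,0,0],"yaw":0}
    - {"offset":[0,0,0],"yaw":0}
    - {"offset":[0,0,0],"yaw":0}
    - {"offset":[0,0,0],"yaw":0}
    - {"offset":[0,0,0],"yaw":0}
    - {"offset":[0,0,0],"yaw":0}
  claw: 0.3

```text
clock: 21.5
tcp_pos: [0.4148, 0.2997, 0.016]
orientation: [0.679, -0.197, 0.679, 0.198]
wrist_force: [-1.5, 0.5, 5.3]
finger_gap: 0.0428
```

```bash
python3 go.py 0.4145 0.2996 0.020 122.4; python3 - <<'E'
from m import *
p,d=snap('scene','s11'); cv2.imwrite('pics/s11c.png',cv2.resize(p[190:290,440:560,::-1],None,fx=6,fy=6,interpolation=cv2.INTER_CUBIC))
E
```

```text
t 21.5 tcp [0.4148 0.2997 0.016 ] phi 122.43 down [ 0.001  0.001 -1.   ] j [ 0.47  0.34 -0.43  0.81  0.   -0.1 ] gap 0.0428 F [-1.5  0.5  5.3]
offset [-0.4   0.01 -0.03] yaw 0.03 or -180.0 dist 0.40182087248336784
```

View pics/s11c.png

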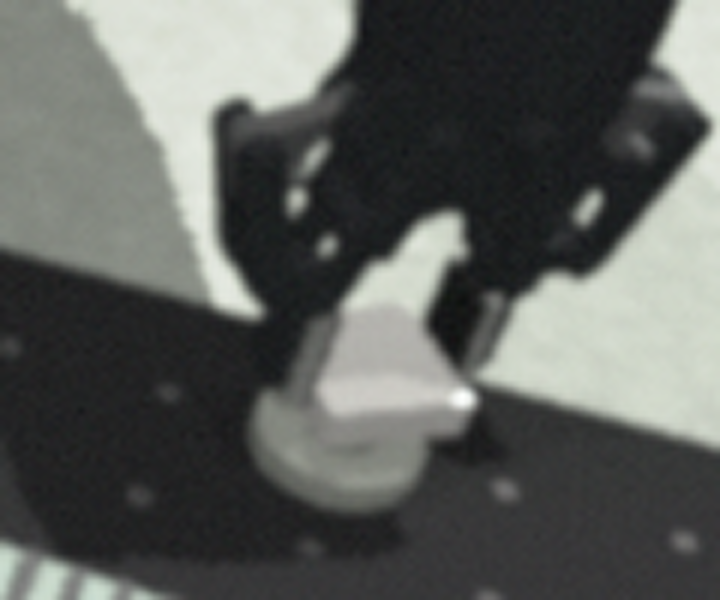

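>>> servo_tool:
  increments:
    - {"offset":[0,0,0],"yaw":0}
    - {"offset":[-0.3,0,0],"yaw":0}
    - {"offset":[-0.8,0,0],"yaw":0}
    - {"offset":[-1.5,0,0],"yaw":0}
    - {"offset":[-2.5,0,0],"yaw":0}
    - {"offset":[-3.5,0,0],"yaw":0}
    - {"offset":[-4.5,0,0],"yaw":0}
    - {"offset":[-4.5,0,0],"yaw":0}
  force: 80

```text
clock: 22.35
tcp_pos: [0.4158, 0.3001, 0.0625]
orientation: [0.68, -0.197, 0.678, 0.198]
wrist_force: [-0.7, 1.3, -2.2]
finger_gap: 0.0416
```

```bash
python3 go.py 0.6237 -0.0211 0.06 177.8; python3 - <<'E'
from m import *
p,d=snap('scene','s12'); cv2.imwrite('pics/s12c.png',cv2.resize(p[160:280,400:560,::-1],None,fx=4.5,fy=4.5,interpolation=cv2.INTER_CUBIC))
E
```

```text
t 22.35 tcp [0.4158 0.3001 0.0625] phi 122.43 down [ 0.003  0.001 -1.   ] j [ 0.47  0.28 -0.37  0.92 -0.   -0.1 ] gap 0.0416 F [-0.7  1.3 -2.2]
offset [  0.26 -38.26   0.33] yaw -55.37 or 124.6 dist 38.26298331131822
```

View pics/s12c.png

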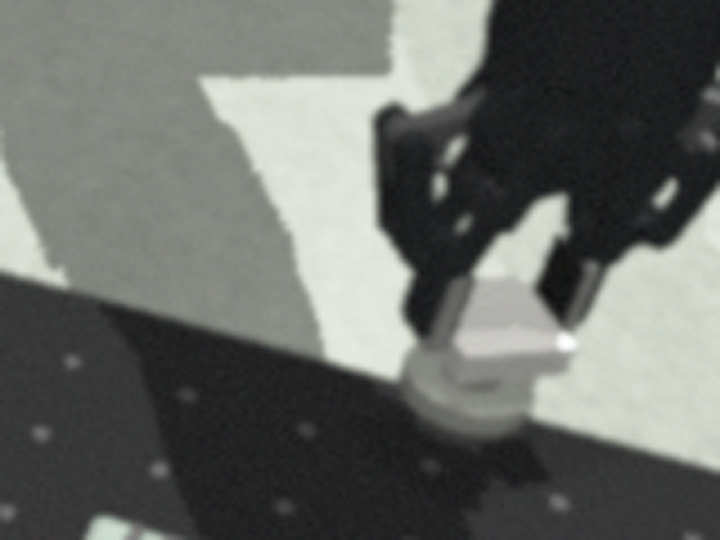

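>>> servo_tool:
  increments:
    - {"offset":[-2,0,0],"yaw":0}
    - {"offset":[-4.5,-0.5,0],"yaw":0.5}
    - {"offset":[-7,-2,0],"yaw":2}
    - {"offset":[-9,-5,0],"yaw":5}
    - {"offset":[-9,-9,0],"yaw":9}
    - {"offset":[-9,-13,0.1],"yaw":13}
    - {"offset":[-9,-17,0.2],"yaw":17}
    - {"offset":[-9,-21,0.3],"yaw":21}

```text
clock: 23.2
tcp_pos: [0.5299, 0.1224, 0.1502]
orientation: [0.704, -0.069, 0.704, 0.069]
wrist_force: [1.3, -0.1, -2.3]
finger_gap: 0.0414
```

```bash
python3 go.py 0.6243 -0.0211 0.15 87.8
```

```text
t 23.2 tcp [0.5299 0.1224 0.1502] phi 101.28 down [-0. -0. -1.] j [ 0.08  0.28 -0.15  1.15 -0.   -0.12] gap 0.0414 F [ 1.3 -0.1 -2.3]
offset [ 1.000e-02 -1.591e+01  6.450e+00] yaw 13.48 or -166.5 dist 17.171656346132373
```

>>> servo_tool:
  increments:
    - {"offset":[0,-3.5,1.4],"yaw":3}
    - {"offset":[0,-7,2.8],"yaw":6}
    - {"offset":[0,-10.5,4.2],"yaw":9}
    - {"offset":[0,-13.5,5.5],"yaw":12}
    - {"offset":[0,-15.4,6.2],"yaw":13.4}
    - {"offset":[0,-15.6,6.3],"yaw":13.4}
    - {"offset":[0,-15.6,6.3],"yaw":13.4}
    - {"offset":[0,-15.6,6.3],"yaw":13.4}

```text
clock: 24.0
tcp_pos: [0.6214, -0.0158, 0.1501]
orientation: [0.707, 0.012, 0.707, -0.012]
wrist_force: [-0.4, 0.3, -2.0]
finger_gap: 0.0417
```

```bash
python3 go.py 0.6243 -0.0211 0.02 87.8
```

```text
t 24.0 tcp [ 0.6214 -0.0158  0.1501] phi 88.09 down [-0.001  0.    -1.   ] j [-0.15  0.43  0.07  1.21  0.   -0.12] gap 0.0417 F [-0.4  0.3 -2. ]
offset [13.01 -0.53  0.33] yaw 0.29 or -179.7 dist 13.021874243535654
```

>>> servo_tool:
  increments:
    - {"offset":[2,-0.5,0.3],"yaw":0.3}
    - {"offset":[5,-0.5,0.3],"yaw":0.3}
    - {"offset":[8,-0.5,0.3],"yaw":0.3}
    - {"offset":[10.5,-0.5,0.3],"yaw":0.3}
    - {"offset":[12,-0.5,0.3],"yaw":0.3}
    - {"offset":[12.5,-0.5,0.3],"yaw":0.3}
    - {"offset":[12.8,-0.5,0.3],"yaw":0.3}
    - {"offset":[12.8,-0.5,0.3],"yaw":0.3}

```text
clock: 24.8
tcp_pos: [0.6253, -0.0213, 0.0232]
orientation: [0.707, 0.014, 0.707, -0.014]
wrist_force: [-0.2, -0.2, -1.5]
finger_gap: 0.0419
```

```bash
python3 go.py 0.6243 -0.0211 0.0165 87.8; python3 - <<'E'
from m import *
p,d=snap('scene','s13'); cv2.imwrite('pics/s13c.png',cv2.resize(p[180:340,200:420,::-1],None,fx=3.5,fy=3.5,interpolation=cv2.INTER_CUBIC))
E
```

```text
t 24.8 tcp [ 0.6253 -0.0213  0.0232] phi 87.78 down [ 0.001 -0.    -1.   ] j [-0.16  0.52 -0.11  0.94 -0.   -0.12] gap 0.0419 F [-0.2 -0.2 -1.5]
offset [ 0.67  0.01 -0.1 ] yaw -0.02 or 180.0 dist 0.6740681070565334
```

View pics/s13c.png

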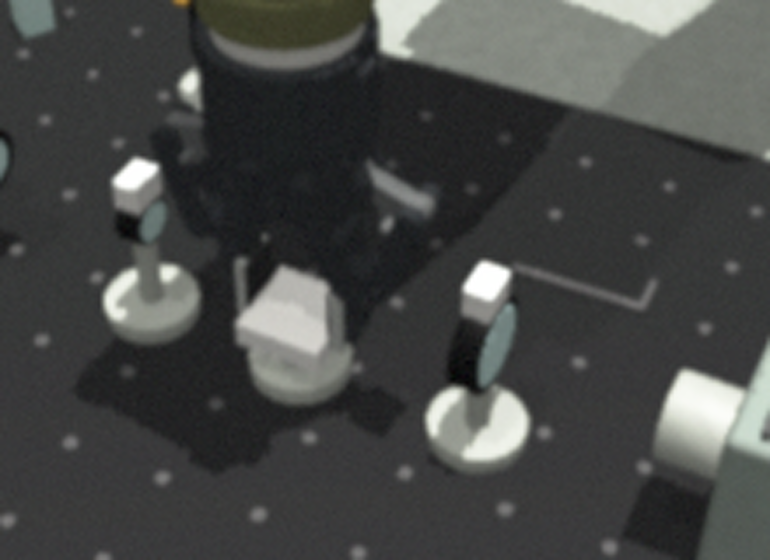

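>>> servo_tool:
  increments:
    - {"offset":[0.2,0,-0.1],"yaw":0}
    - {"offset":[0.4,0,-0.1],"yaw":0}
    - {"offset":[0.55,0,-0.1],"yaw":0}
    - {"offset":[0.65,0,-0.1],"yaw":0}
    - {"offset":[0.7,0,-0.1],"yaw":0}
    - {"offset":[0.72,0,-0.1],"yaw":0}
    - {"offset":[0.72,0,-0.1],"yaw":0}
    - {"offset":[0.72,0,-0.1],"yaw":0}

```text
clock: 25.65
tcp_pos: [0.6241, -0.0218, 0.0162]
orientation: [0.707, 0.014, 0.707, -0.014]
wrist_force: [-2.6, -0.3, 5.2]
finger_gap: 0.0418
```

>>> servo_tool:
  increments:
    - {"offset":[0,0,0],"yaw":0}
    - {"offset":[0,0,0],"yaw":0}
    - {"offset":[0,0,0],"yaw":0}
    - {"offset":[0,0,0],"yaw":0}
    - {"offset":[-1,0,0],"yaw":0}
    - {"offset":[-3,0,0],"yaw":0}
    - {"offset":[-6,0,0],"yaw":0}
    - {"offset":[-10,0,0],"yaw":0}
  claw: 0.65

```text
clock: 26.45
tcp_pos: [0.6227, -0.0215, 0.1152]
orientation: [0.706, 0.014, 0.708, -0.014]
wrist_force: [0.7, -0.4, -0.3]
finger_gap: 0.0556
```

>>> servo_tool:
  increments:
    - {"offset":[-3,0,-3],"yaw":0}
    - {"offset":[-5,0,-7],"yaw":0}
    - {"offset":[-5,0,-11],"yaw":0}
    - {"offset":[-5,0,-15],"yaw":0}
    - {"offset":[-5,0,-19],"yaw":0}
    - {"offset":[-5,0,-23],"yaw":0}
    - {"offset":[-5,0,-23],"yaw":0}
    - {"offset":[-5,0,-23],"yaw":0}

```text
clock: 27.25
tcp_pos: [0.3944, -0.0127, 0.1664]
orientation: [0.708, 0.014, 0.706, -0.014]
wrist_force: [0.1, 0.2, -0.5]
finger_gap: 0.0557
```

```bash
python3 go.py 0.4315 -0.3121 0.15 54.4; python3 - <<'E'
from m import *
p,d=snap('top','t14'); cv2.imwrite('pics/t14f.png',p[:,:,::-1])
E
```

```text
t 27.25 tcp [ 0.3944 -0.0127  0.1664] phi 87.72 down [ 0.003 -0.001 -1.   ] j [-0.24 -0.02 -0.45  1.14 -0.   -0.2 ] gap 0.0557 F [ 0.1  0.2 -0.5]
offset [  1.67 -29.77   4.9 ] yaw 33.32 or -146.7 dist 30.216315180142736
```

View pics/t14f.png

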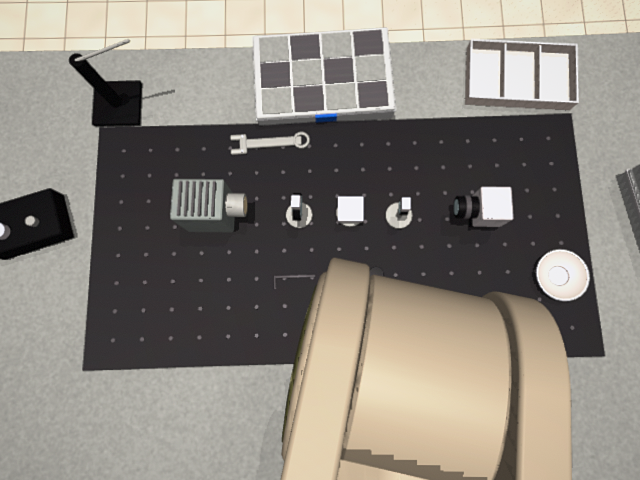

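The whole line is visible now: the lamp snout ends at (246,205), the lenses are at (298,208) and (402,210), the pedestal at (350,209) and the camera snout at (455,207). I'll enlarge it and measure.

```bash
python3 - <<'E'
import cv2,numpy as np
p=cv2.imread('pics/t14.png')
a=[cv2.resize(p[188:230,x:x+40],None,fx=10,fy=10,interpolation=cv2.INTER_CUBIC) for x in(280,330)]
cv2.imwrite('pics/t14d.png',np.hstack(a))
a=[cv2.resize(p[188:230,x:x+40],None,fx=10,fy=10,interpolation=cv2.INTER_CUBIC) for x in(380,440)]
cv2.imwrite('pics/t14e.png',np.hstack(a))
E
```

View pics/t14d.png

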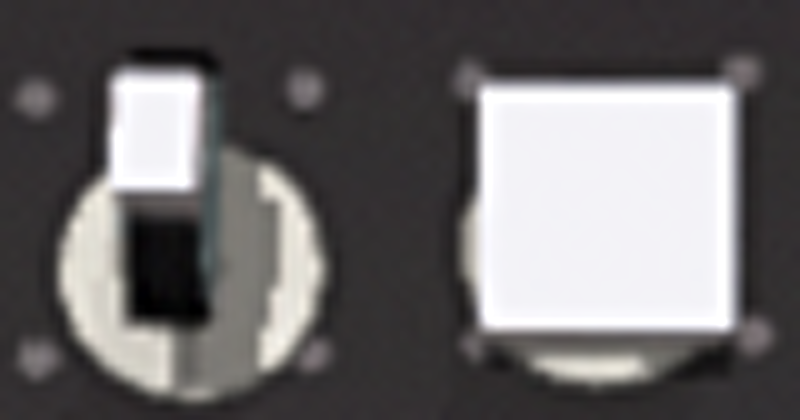

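View pics/t14e.png

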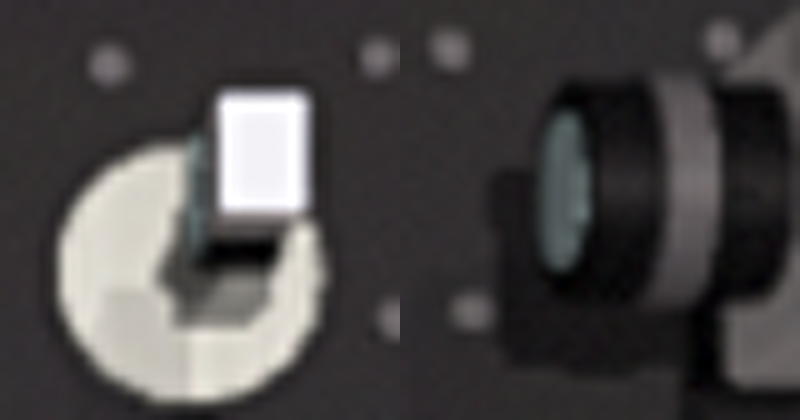

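```bash
python3 - <<'E'
from m import *
ang=np.radians(-92.26); b=np.array([np.cos(ang),np.sin(ang)]); l=np.array([-b[1],b[0]]); L=np.array([.6298,.1588])
c=q(330,188,10,[(79,83),(338,83),(339,331),(82,331)],.052);e=np.roll(c,-1,0)-c
d=c.mean(0)[:2]-L; print(c.mean(0),d@b,d@l,np.linalg.norm(e,axis=1))
# bases bottom rim
for n,x0,pt in(('big',280,(192,401)),('ped',330,(195,385)),('small',380,(190,404))):
    r=.025 if n=='ped' else .024
    m=q(x0,188,10,[pt],.022)[0,:2]+[r,0]; d=m-L; print(n,m,d@b,d@l)
for t,n in (('t14','top'),):
    C=cloud(n,np.load('pics/t14.npy')).reshape(-1,3); d=C[:,:2]-L; s=d@b;tt=d@l
    for nm,s0,h,w in(('big',.09,.114,.014),('ped',.18,.052,.03),('small',.27,.103,.014)):
        k=(abs(s-s0)<w)&(abs(tt)<w+.006)&(abs(C[:,2]-h)<.005)
        print(nm,k.sum(),'mean along/lat',s[k].mean()*1e3,tt[k].mean()*1e3,np.median(C[k,2]))
    # front faces: pixels of front
    for nm,o,sgn in(('L',0,1),('C',.36,-1)):
        k=(abs(s-o)<.02)&(abs(tt)<.012)&(C[:,2]>.075)&(C[:,2]<.1); print(nm,np.percentile(s[k]*1e3,[2,5,95,98]))
E
```

```text
[ 0.62515004 -0.02310631  0.052     ] 0.1819481824351858 0.0025269882976506233 [0.04582007 0.04503972 0.04500853 0.04507104]
big [0.62344586 0.07044878] 0.08853306871124965 -0.002865139373002014
ped [ 0.62468421 -0.02091206] 0.17977401566545964 0.0019749944760336655
small [ 0.61745854 -0.11029147] 0.26936883892573993 -0.001720452957055368
big 110 mean along/lat 88.41887316028213 -2.744281556736856 0.11325505744714476
ped 609 mean along/lat 181.1934371001796 1.7628952727252096 0.05140563687007804
small 106 mean along/lat 269.584199455607 -2.0810326412750073 0.10230645458996601
L [-19.5773551  -18.84466016   0.18302773   0.31978249]
C [359.60004755 359.88417169 378.95688852 379.51495115]
```

```bash
python3 go.py 0.6240 -0.0216 0.09 87.8
```

```text
t 27.3 tcp [ 0.3954 -0.0129  0.1664] phi 87.72 down [ 0.003 -0.001 -1.   ] j [-0.24 -0.02 -0.45  1.13 -0.   -0.2 ] gap 0.0555 F [ 0.  -0.3 -0.3]
offset [ 7.71  0.05 22.85] yaw -0.08 or 179.9 dist 24.11306927865568
```

>>> servo_tool:
  increments:
    - {"offset":[0,0,4],"yaw":0}
    - {"offset":[0,0,8.5],"yaw":0}
    - {"offset":[0,0,13],"yaw":0}
    - {"offset":[0,0,17.5],"yaw":0}
    - {"offset":[1,0,21],"yaw":0}
    - {"offset":[3,0,22.8],"yaw":0}
    - {"offset":[6,0,22.8],"yaw":0}
    - {"offset":[7,0,22.8],"yaw":0}
  claw: 0.65

```text
clock: 28.1
tcp_pos: [0.6219, -0.0214, 0.0911]
orientation: [0.705, 0.014, 0.709, -0.014]
wrist_force: [-1.1, 0.5, -0.4]
finger_gap: 0.0558
```

```bash
python3 go.py 0.6240 -0.0216 0.016 87.8
```

```text
t 28.1 tcp [ 0.6219 -0.0214  0.0911] phi 87.74 down [-0.005  0.001 -1.   ] j [-0.16  0.46 -0.02  1.09 -0.   -0.12] gap 0.0558 F [-1.1  0.5 -0.4]
offset [ 7.51 -0.01  0.25] yaw -0.06 or 179.9 dist 7.513377758056558
```

>>> servo_tool:
  increments:
    - {"offset":[1.5,0,0.05],"yaw":0}
    - {"offset":[3.5,0,0.05],"yaw":0}
    - {"offset":[5.5,0,0.05],"yaw":0}
    - {"offset":[6.8,0,0.05],"yaw":0}
    - {"offset":[7.4,0,0.05],"yaw":0}
    - {"offset":[7.5,0,0.05],"yaw":0}
    - {"offset":[7.5,0,0.05],"yaw":0}
    - {"offset":[7.5,0,0.05],"yaw":0}

```text
clock: 28.9
tcp_pos: [0.6234, -0.0218, 0.0214]
orientation: [0.708, 0.014, 0.706, -0.014]
wrist_force: [-0.6, -0.1, 0.2]
finger_gap: 0.0555
```

>>> servo_tool:
  increments:
    - {"offset":[0,0,0],"yaw":0}
    - {"offset":[0,0,0],"yaw":0}
    - {"offset":[0,0,0],"yaw":0}
    - {"offset":[0,0,0],"yaw":0}
    - {"offset":[0,0,0],"yaw":0}
    - {"offset":[0,0,0],"yaw":0}
    - {"offset":[0,0,0],"yaw":0}
    - {"offset":[0,0,0],"yaw":0}
  claw: 0.3
  force: 60

```text
clock: 29.7
tcp_pos: [0.6236, -0.0218, 0.0218]
orientation: [0.708, 0.014, 0.706, -0.014]
wrist_force: [-1.2, -0.4, 6.1]
finger_gap: 0.0415
```

```bash
python3 go.py 0.6217 -0.0203 0.016 87.8
```

```text
t 29.7 tcp [ 0.6236 -0.0218  0.0218] phi 87.73 down [ 0.003 -0.001 -1.   ] j [-0.16  0.51 -0.12  0.93 -0.   -0.12] gap 0.0415 F [-1.2 -0.4  6.1]
offset [ 0.58  0.15 -0.19] yaw -0.07 or 179.9 dist 0.6301857586359114
```

>>> servo_tool:
  increments:
    - {"offset":[-0.2,0,0],"yaw":0}
    - {"offset":[-0.4,0,0],"yaw":0}
    - {"offset":[-0.4,0.1,-0.1],"yaw":0}
    - {"offset":[-0.4,0.14,-0.22],"yaw":0}
    - {"offset":[-0.4,0.14,-0.22],"yaw":0}
    - {"offset":[-0.2,0.14,-0.22],"yaw":0}
    - {"offset":[0,0.14,-0.22],"yaw":0}
    - {"offset":[0,0.14,-0.22],"yaw":0}

```text
clock: 30.5
tcp_pos: [0.6204, -0.0202, 0.0218]
orientation: [0.707, 0.014, 0.707, -0.014]
wrist_force: [-3.7, 1.7, 9.1]
finger_gap: 0.0414
```

>>> servo_tool:
  increments:
    - {"offset":[0,0,0],"yaw":0}
    - {"offset":[0,0,0],"yaw":0}
    - {"offset":[0,0,0],"yaw":0}
    - {"offset":[0,0,0],"yaw":0}
    - {"offset":[-2,0,0],"yaw":0}
    - {"offset":[-5,0,0],"yaw":0}
    - {"offset":[-9,0,0],"yaw":0}
    - {"offset":[-13,0,0],"yaw":0}
  claw: 0.65

```text
clock: 31.3
tcp_pos: [0.6198, -0.0201, 0.1509]
orientation: [0.706, 0.014, 0.707, -0.014]
wrist_force: [1.2, -0.7, -0.7]
finger_gap: 0.0555
```

```bash
python3 go.py 0.6265 0.0688 0.16 87.8
```

```text
t 31.3 tcp [ 0.6198 -0.0201  0.1509] phi 87.73 down [-0.001  0.    -1.   ] j [-0.16  0.42  0.07  1.21 -0.   -0.12] gap 0.0555 F [ 1.2 -0.7 -0.7]
offset [-0.91  8.91  0.31] yaw -0.07 or 179.9 dist 8.960645774293184
```

>>> servo_tool:
  increments:
    - {"offset":[-0.9,2.5,0.3],"yaw":0}
    - {"offset":[-0.9,5.5,0.5],"yaw":0}
    - {"offset":[-0.9,8,0.6],"yaw":0}
    - {"offset":[-0.9,8.9,0.6],"yaw":0}
    - {"offset":[0,8.9,0.6],"yaw":0}
    - {"offset":[0,8.9,0.6],"yaw":0}
    - {"offset":[1,8.9,0.6],"yaw":0}
    - {"offset":[1,8.9,0.6],"yaw":0}
  claw: 0.5
  force: 40

```text
clock: 32.1
tcp_pos: [0.6289, 0.0674, 0.1383]
orientation: [0.706, 0.014, 0.708, -0.015]
wrist_force: [0.2, 0.3, -1.5]
finger_gap: 0.0424
```

```bash
python3 go.py 0.6268 0.0688 0.085 87.8
```

```text
t 32.1 tcp [0.6289 0.0674 0.1383] phi 87.64 down [-0.003 -0.    -1.   ] j [-0.02  0.45  0.08  1.2  -0.    0.02] gap 0.0424 F [ 0.2  0.3 -1.5]
offset [ 5.33  0.14 -0.2 ] yaw -0.16 or 179.8 dist 5.33557512591563
```

>>> servo_tool:
  increments:
    - {"offset":[0.5,0.1,-0.1],"yaw":0}
    - {"offset":[1.5,0.1,-0.1],"yaw":0}
    - {"offset":[2.5,0.1,-0.1],"yaw":0}
    - {"offset":[3.5,0.1,-0.1],"yaw":0}
    - {"offset":[4.5,0.1,-0.1],"yaw":0}
    - {"offset":[5.1,0.1,-0.1],"yaw":0}
    - {"offset":[5.1,0.1,-0.1],"yaw":0}
    - {"offset":[5.1,0.1,-0.1],"yaw":0}

```text
clock: 32.9
tcp_pos: [0.629, 0.0696, 0.0892]
orientation: [0.707, 0.014, 0.707, -0.014]
wrist_force: [0.6, 0.3, -0.5]
finger_gap: 0.0431
```

```bash
python3 go.py 0.6268 0.0688 0.085 87.8
```

```text
t 32.9 tcp [0.629  0.0696 0.0892] phi 87.73 down [-0. -0. -1.] j [-0.02  0.48 -0.    1.09 -0.    0.02] gap 0.0431 F [ 0.6  0.3 -0.5]
offset [ 0.42 -0.09 -0.22] yaw -0.07 or 179.9 dist 0.4821024579845178
```

>>> servo_tool:
  increments:
    - {"offset":[0.2,-0.09,0],"yaw":0}
    - {"offset":[0.2,-0.09,0],"yaw":0}
    - {"offset":[0.2,-0.09,0],"yaw":0}
    - {"offset":[0.2,-0.09,0],"yaw":0}
    - {"offset":[0.2,-0.09,0],"yaw":0}
    - {"offset":[0.2,-0.09,0],"yaw":0}
    - {"offset":[0.2,-0.09,0],"yaw":0}
    - {"offset":[0.2,-0.09,0],"yaw":0}
  claw: 0

```text
clock: 33.7
tcp_pos: [0.6292, 0.0688, 0.0877]
orientation: [0.707, 0.014, 0.707, -0.014]
wrist_force: [-0.5, 1.2, 3.3]
finger_gap: 0.0114
```

```bash
python3 go.py 0.6268 0.0677 0.085 87.8
```

```text
t 33.7 tcp [0.6292 0.0688 0.0877] phi 87.73 down [ 0.001  0.    -1.   ] j [-0.02  0.48 -0.    1.09  0.    0.02] gap 0.0114 F [-0.5  1.2  3.3]
offset [ 0.27 -0.12 -0.24] yaw -0.07 or 179.9 dist 0.377927336144989
```

>>> servo_tool:
  increments:
    - {"offset":[-0.2,0,0],"yaw":0}
    - {"offset":[-0.4,0,0],"yaw":0}
    - {"offset":[-0.4,-0.06,0.1],"yaw":0}
    - {"offset":[-0.4,-0.12,0.22],"yaw":0}
    - {"offset":[-0.4,-0.12,0.22],"yaw":0}
    - {"offset":[-0.2,-0.12,0.22],"yaw":0}
    - {"offset":[0,-0.12,0.22],"yaw":0}
    - {"offset":[0,-0.12,0.22],"yaw":0}

```text
clock: 34.5
tcp_pos: [0.6315, 0.0675, 0.0877]
orientation: [0.707, 0.014, 0.707, -0.014]
wrist_force: [-0.5, -0.1, 0.9]
finger_gap: 0.0115
```

>>> servo_tool:
  increments:
    - {"offset":[0,0,0],"yaw":0}
    - {"offset":[0,0,0],"yaw":0}
    - {"offset":[0,0,0],"yaw":0}
    - {"offset":[0,0,0],"yaw":0}
    - {"offset":[-1,0,0],"yaw":0}
    - {"offset":[-3,0,0],"yaw":0}
    - {"offset":[-5.5,0,0],"yaw":0}
    - {"offset":[-8,0,0],"yaw":0}
  claw: 0.5

```text
clock: 35.3
tcp_pos: [0.631, 0.0673, 0.1687]
orientation: [0.707, 0.014, 0.707, -0.014]
wrist_force: [-0.3, -0.4, 0.1]
finger_gap: 0.0425
```

```bash
python3 go.py 0.6190 -0.1111 0.16 87.8
```

```text
t 35.3 tcp [0.631  0.0673 0.1687] phi 87.73 down [ 0. -0. -1.] j [-0.02  0.44  0.14  1.27 -0.    0.02] gap 0.0425 F [-0.3 -0.4  0.1]
offset [  0.88 -17.88  -0.49] yaw -0.07 or 179.9 dist 17.904471460107878
```

Now the small lens, with the same kind of correction.

>>> servo_tool:
  increments:
    - {"offset":[0,-3,0],"yaw":0}
    - {"offset":[0,-7,-0.2],"yaw":0}
    - {"offset":[0,-11,-0.3],"yaw":0}
    - {"offset":[0,-15,-0.4],"yaw":0}
    - {"offset":[0,-17.5,-0.5],"yaw":0}
    - {"offset":[1,-17.9,-0.5],"yaw":0}
    - {"offset":[3,-17.9,-0.5],"yaw":0}
    - {"offset":[4,-17.9,-0.5],"yaw":0}

```text
clock: 36.1
tcp_pos: [0.6182, -0.1107, 0.1259]
orientation: [0.706, 0.014, 0.708, -0.014]
wrist_force: [-0.6, 0.4, 0.2]
finger_gap: 0.0427
```

```bash
python3 go.py 0.6190 -0.1110 0.077 87.8
```

```text
t 36.1 tcp [ 0.6182 -0.1107  0.1259] phi 87.72 down [-0.002  0.001 -1.   ] j [-0.31  0.45  0.04  1.17  0.   -0.27] gap 0.0427 F [-0.6  0.4  0.2]
offset [ 4.89 -0.03  0.09] yaw -0.08 or 179.9 dist 4.886800049010522
```

>>> servo_tool:
  increments:
    - {"offset":[1.5,0,0],"yaw":0}
    - {"offset":[3,0,0],"yaw":0}
    - {"offset":[4,0,0],"yaw":0}
    - {"offset":[4.7,0,0],"yaw":0}
    - {"offset":[4.9,0,0],"yaw":0}
    - {"offset":[4.9,0,0],"yaw":0}
    - {"offset":[4.9,0,0],"yaw":0}
    - {"offset":[4.9,0,0],"yaw":0}

```text
clock: 36.9
tcp_pos: [0.6195, -0.1115, 0.0791]
orientation: [0.707, 0.014, 0.707, -0.014]
wrist_force: [0.7, 1.1, 0.6]
finger_gap: 0.0427
```

>>> servo_tool:
  increments:
    - {"offset":[0,0,0],"yaw":0}
    - {"offset":[0,0,0],"yaw":0}
    - {"offset":[0,0,0],"yaw":0}
    - {"offset":[0,0,0],"yaw":0}
    - {"offset":[0,0,0],"yaw":0}
    - {"offset":[0,0,0],"yaw":0}
    - {"offset":[0,0,0],"yaw":0}
    - {"offset":[0,0,0],"yaw":0}
  claw: 0

```text
clock: 37.7
tcp_pos: [0.6193, -0.1113, 0.0787]
orientation: [0.707, 0.014, 0.707, -0.014]
wrist_force: [-1.5, 2.5, 5.1]
finger_gap: 0.0107
```

```bash
python3 go.py 0.6205 -0.1106 0.077 87.8
```

```text
t 37.7 tcp [ 0.6193 -0.1113  0.0787] phi 87.73 down [ 0.001 -0.    -1.   ] j [-0.31  0.48 -0.03  1.06  0.   -0.27] gap 0.0107 F [-1.5  2.5  5.1]
offset [0.17 0.07 0.12] yaw -0.07 or 179.9 dist 0.21835277467983738
```

>>> servo_tool:
  increments:
    - {"offset":[-0.2,0,0],"yaw":0}
    - {"offset":[-0.4,0,0],"yaw":0}
    - {"offset":[-0.4,0.05,0.1],"yaw":0}
    - {"offset":[-0.4,0.05,0.15],"yaw":0}
    - {"offset":[-0.4,0.05,0.15],"yaw":0}
    - {"offset":[-0.2,0.05,0.15],"yaw":0}
    - {"offset":[0,0.05,0.15],"yaw":0}
    - {"offset":[0,0.05,0.15],"yaw":0}

```text
clock: 38.5
tcp_pos: [0.6209, -0.1108, 0.0788]
orientation: [0.707, 0.014, 0.707, -0.014]
wrist_force: [-0.4, 1.9, 0.7]
finger_gap: 0.0108
```

>>> servo_tool:
  increments:
    - {"offset":[0,0,0],"yaw":0}
    - {"offset":[0,0,0],"yaw":0}
    - {"offset":[0,0,0],"yaw":0}
    - {"offset":[0,0,0],"yaw":0}
    - {"offset":[-1,0,0],"yaw":0}
    - {"offset":[-3,0,0],"yaw":0}
    - {"offset":[-5.5,0,0],"yaw":0}
    - {"offset":[-8,0,0],"yaw":0}
  claw: 0.5

```text
clock: 39.3
tcp_pos: [0.6204, -0.1108, 0.1597]
orientation: [0.707, 0.014, 0.707, -0.014]
wrist_force: [0.3, 0.6, 0.0]
finger_gap: 0.0426
```

```bash
python3 go.py 0.4315 -0.3121 0.16 54.4
```

```text
t 39.3 tcp [ 0.6204 -0.1108  0.1597] phi 87.73 down [-0. -0. -1.] j [-0.3   0.44  0.11  1.24 -0.   -0.26] gap 0.0426 F [0.3 0.6 0. ]
offset [-2.000e-02 -2.086e+01 -1.808e+01] yaw 33.33 or -146.7 dist 27.60366308287763
```

>>> servo_tool:
  increments:
    - {"offset":[-0.5,-2.5,-2.2],"yaw":4}
    - {"offset":[-0.5,-5.5,-4.8],"yaw":9}
    - {"offset":[-0.5,-8.5,-7.4],"yaw":14}
    - {"offset":[-0.5,-11.5,-10],"yaw":18.5}
    - {"offset":[-0.5,-14.5,-12.6],"yaw":23}
    - {"offset":[-0.5,-17.5,-15.2],"yaw":28}
    - {"offset":[-0.5,-19.8,-17.2],"yaw":32}
    - {"offset":[0,-20.8,-18],"yaw":33.3}

```text
clock: 40.1
tcp_pos: [0.4312, -0.3139, 0.1598]
orientation: [0.674, 0.217, 0.672, -0.218]
wrist_force: [0.6, 0.3, -0.5]
finger_gap: 0.0426
```

```bash
python3 - <<'E'
import cv2,numpy as np
from h import *
snap('top','t20'); p=cv2.imread('pics/t20.png')
cv2.imwrite('pics/t20f.png',p)
a=[cv2.resize(p[188:230,x:x+40],None,fx=10,fy=10,interpolation=cv2.INTER_CUBIC) for x in(280,330)]
cv2.imwrite('pics/t20d.png',np.hstack(a))
a=[cv2.resize(p[188:230,x:x+40],None,fx=10,fy=10,interpolation=cv2.INTER_CUBIC) for x in(380,440)]
cv2.imwrite('pics/t20e.png',np.hstack(a))
snap('scene','s20')
E
python3 go.py 0.4315 -0.3121 0.08 54.4
```

```text
t 40.2 tcp [ 0.4315 -0.3125  0.1583] phi 54.3 down [-0.  0. -1.] j [-0.78  0.25 -0.16  1.16  0.   -0.15] gap 0.0424 F [ 0.2 -0.3 -0.3]
offset [ 7.83  0.03 -0.02] yaw -0.1 or 179.9 dist 7.827259991363723
```

View pics/t20d.png

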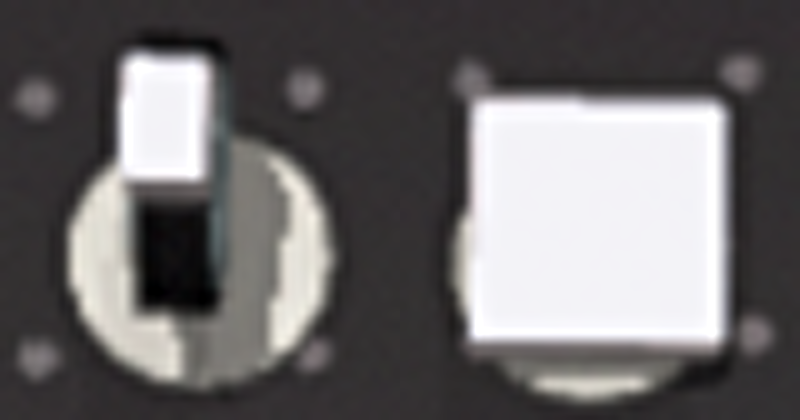

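View pics/t20e.png

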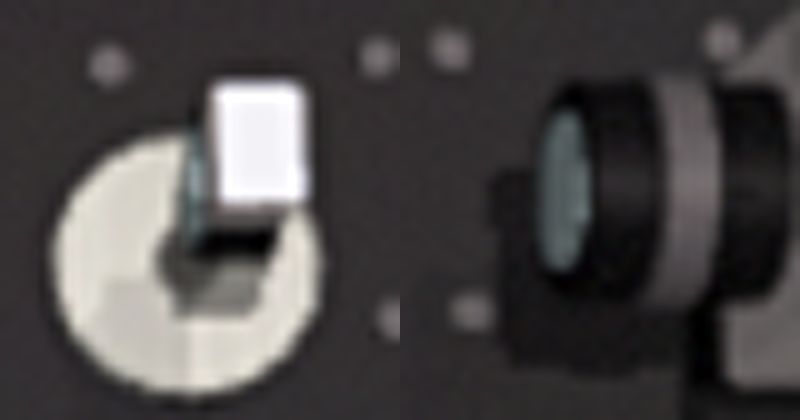

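View pics/s20.png

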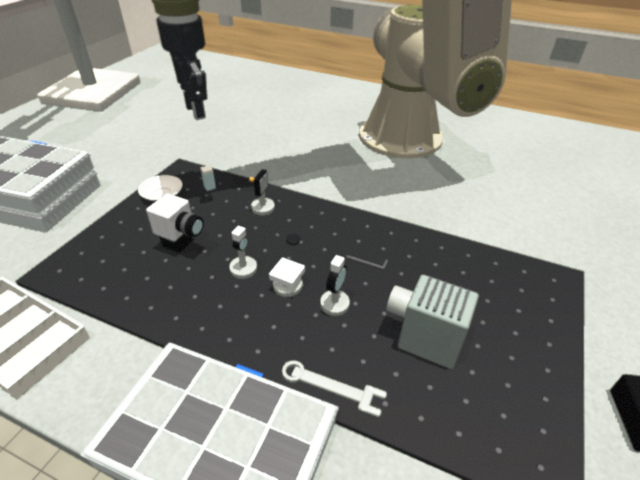

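```bash
python3 - <<'E'
from m import *
ang=np.radians(-92.26); b=np.array([np.cos(ang),np.sin(ang)]); l=np.array([-b[1],b[0]]); L=np.array([.6298,.1588])
for n,x0,c,z,bp,r in(('big',280,[(122,52),(212,52),(207,181),(118,181)],.114,(200,387),.024),('ped',330,[(71,96),(327,96),(324,343),(70,343)],.052,(185,400),.025),('small',380,[(210,80),(306,80),(308,207),(214,207)],.103,(188,394),.024)):
    c=q(x0,188,10,c,z); d=c.mean(0)[:2]-L; m=q(x0,188,10,[bp],.022)[0,:2]+[r,0]; e=m-L
    print(n,'top',c.mean(0)[:2].round(4),(d@b*1e3).round(1),(d@l*1e3).round(1),'base',m.round(4),(e@b*1e3).round(1),(e@l*1e3).round(1))
for n,t in(('top','t20'),('scene','s20')):
    C=cloud(n,np.load(f'pics/{t}.npy')).reshape(-1,3); d=C[:,:2]-L; s=d@b;tt=d@l; bz=.0015 if n=='scene' else -.0007
    for nm,s0,h,w in(('big',.09,.114,.014),('ped',.18,.052,.03),('small',.27,.103,.014)):
        k=(abs(s-s0)<w)&(abs(tt)<w+.006)&(abs(C[:,2]-h-bz)<.004); r=cv2.minAreaRect((np.c_[s,tt][k]*1e3).astype(np.float32))
        print(n,nm,k.sum(),'mean',s[k].mean()*1e3,tt[k].mean()*1e3,'rect',np.round(r[0],1),np.round(r[1],1))
    for nm,a,c_,r in(('L',-.025,-.004,.02),('C',.364,.390,.019)):
        from scipy.optimize import least_squares
        k=(s>a)&(s<c_)&(abs(tt)<.022)&(C[:,2]>.066)&(C[:,2]<.1)
        R=least_squares(lambda v:np.hypot(tt[k]-v[0],C[k,2]-.012-v[1])-r,[0,.064],loss='soft_l1',f_scale=.001); print(n,nm,'axis lat',R.x*1e3)
E
```

```text
big top [0.6267 0.0686] 90.3 0.5 base [0.626  0.0689] 89.9 -0.2
ped top [ 0.6229 -0.021 ] 179.9 0.2 base [ 0.622 -0.019] 178.0 -0.8
small top [ 0.6197 -0.1112] 270.2 0.5 base [ 0.6193 -0.11  ] 269.0 0.1
top big 110 mean 90.21341389651911 -0.14192808568598728 rect [90.2  0.1] [13.3 20.5]
top ped 620 mean 179.41867023387232 -0.5926551730263517 rect [179.4  -0.5] [42.5 45.2]
top small 108 mean 269.4050134658169 -0.35802642030501586 rect [269.5  -0.3] [20.1 13.5]
top L axis lat [ 0.44534691 63.09408984]
top C axis lat [4.44301414e-02 6.39400854e+01]
scene big 106 mean 90.06130004037067 1.7114128369091086 rect [90.4  0.1] [22.  14.1]
scene ped 547 mean 179.44094959362684 1.4360165602644082 rect [180.3   0.3] [46.6 44. ]
scene small 86 mean 269.2209451153564 1.4931395895668167 rect [269.5   0.4] [20.1 14. ]
scene L axis lat [-0.47336017 65.62394703]
scene C axis lat [-0.21083865 66.52501592]
```

>>> servo_tool:
  increments:
    - {"offset":[2,0,0],"yaw":0}
    - {"offset":[4.5,0,0],"yaw":0}
    - {"offset":[7,0,0],"yaw":0}
    - {"offset":[9.5,0,0],"yaw":0}
    - {"offset":[11.5,0,0],"yaw":0}
    - {"offset":[13,0,0],"yaw":0}
    - {"offset":[13.7,0,0],"yaw":0}
    - {"offset":[13.7,0,0],"yaw":0}
  claw: 0.5
  force: 25

```text
clock: 41.0
tcp_pos: [0.4326, -0.3102, 0.0205]
orientation: [0.673, 0.216, 0.674, -0.215]
wrist_force: [0.1, 0.8, 0.1]
finger_gap: 0.0425
```

```bash
python3 go.py 0.4315 -0.3121 0.02 54.4;python3 - <<'E'
from h import *
p,d=snap('scene','s21'); cv2.imwrite('pics/s21c.png',cv2.resize(p[120:240,140:290,::-1],None,fx=5,fy=5,interpolation=cv2.INTER_CUBIC))
E
```

```text
t 41.0 tcp [ 0.4326 -0.3102  0.0205] phi 54.55 down [-0.001  0.002 -1.   ] j [-0.77  0.37 -0.37  0.84  0.   -0.15] gap 0.0425 F [0.1 0.8 0.1]
offset [ 0.05 -0.22  0.02] yaw 0.15 or -179.8 dist 0.23000145115634518
```

View pics/s21c.png

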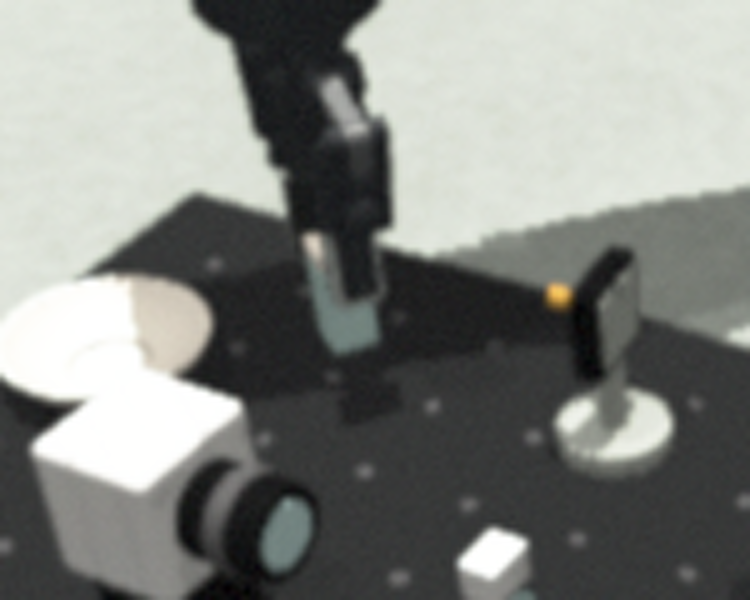

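The near finger is in front of the cell, in line with it (crop 360,220), and the cell stands between the jaws. I'll close.

>>> servo_tool:
  increments:
    - {"offset":[0,-0.2,0],"yaw":0}
    - {"offset":[0,-0.2,0],"yaw":0}
    - {"offset":[0,-0.2,0],"yaw":0}
    - {"offset":[0,-0.2,0],"yaw":0}
    - {"offset":[0,-0.2,0],"yaw":0}
    - {"offset":[0,-0.2,0],"yaw":0}
    - {"offset":[0,-0.2,0],"yaw":0}
    - {"offset":[0,-0.2,0],"yaw":0}
  claw: 0.1

```text
clock: 41.85
tcp_pos: [0.432, -0.3139, 0.0223]
orientation: [0.674, 0.216, 0.673, -0.216]
wrist_force: [0.1, 0.2, 6.2]
finger_gap: 0.0191
```

```bash
python3 go.py 0.6235 -0.0215 0.14 87.8
```

```text
t 41.85 tcp [ 0.432  -0.3139  0.0223] phi 54.43 down [ 0.002 -0.001 -1.   ] j [-0.78  0.36 -0.37  0.84  0.   -0.16] gap 0.0191 F [0.1 0.2 6.2]
offset [-11.78  34.92  -1.4 ] yaw -33.37 or 146.6 dist 36.88167781901815
```

>>> servo_tool:
  increments:
    - {"offset":[-1,0,0],"yaw":0}
    - {"offset":[-3.5,0,0],"yaw":0}
    - {"offset":[-7,0,0],"yaw":0}
    - {"offset":[-10.5,0,0],"yaw":0}
    - {"offset":[-13,1,0],"yaw":0}
    - {"offset":[-13,3.5,-0.1],"yaw":-3}
    - {"offset":[-13,7,-0.3],"yaw":-6}
    - {"offset":[-13,10.5,-0.4],"yaw":-9}

```text
clock: 42.65
tcp_pos: [0.4891, -0.2248, 0.152]
orientation: [0.688, 0.162, 0.688, -0.162]
wrist_force: [0.7, -0.1, -0.3]
finger_gap: 0.0199
```

```bash
python3 go.py 0.6235 -0.0215 0.15 87.8;python3 - <<'E'
from h import *
p,d=snap('scene','s22'); cv2.imwrite('pics/s22c.png',cv2.resize(p[60:240,140:360,::-1],None,fx=3.5,fy=3.3,interpolation=cv2.INTER_CUBIC))
E
```

```text
t 42.65 tcp [ 0.4891 -0.2248  0.152 ] phi 63.46 down [ 0. -0. -1.] j [-0.58  0.27 -0.16  1.15 -0.   -0.12] gap 0.0199 F [ 0.7 -0.1 -0.3]
offset [ 0.2  24.19  2.94] yaw -24.34 or 155.7 dist 24.370941617845293
```

View pics/s22c.png

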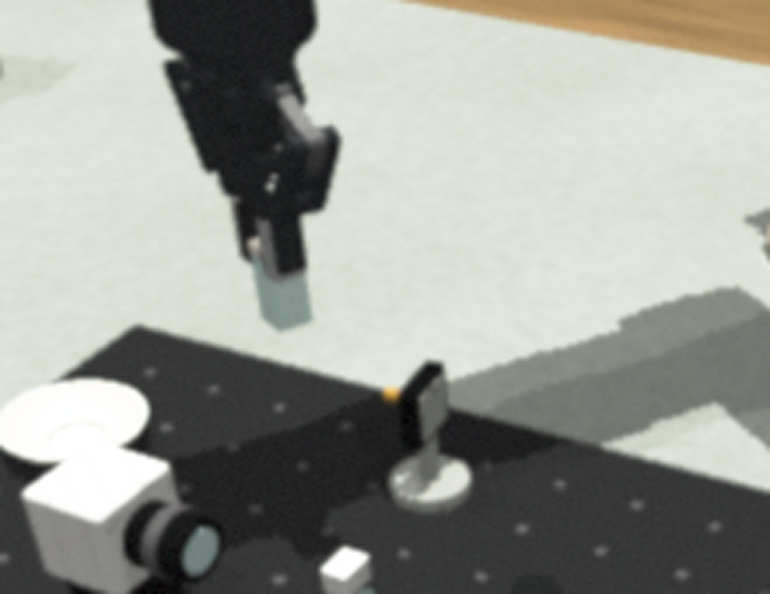

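The gripper holds the cell by its upper half, and it hangs upright.

>>> servo_tool:
  increments:
    - {"offset":[0,3.5,0.4],"yaw":-4}
    - {"offset":[0,7,0.8],"yaw":-8}
    - {"offset":[0,10.5,1.3],"yaw":-12}
    - {"offset":[0,14,1.7],"yaw":-16}
    - {"offset":[0,17.5,2.1],"yaw":-20}
    - {"offset":[0,21,2.5],"yaw":-23}
    - {"offset":[0,23.2,2.8],"yaw":-24.3}
    - {"offset":[0,24,2.9],"yaw":-24.3}

```text
clock: 43.5
tcp_pos: [0.6229, -0.0219, 0.1511]
orientation: [0.707, 0.013, 0.707, -0.013]
wrist_force: [0.6, -0.5, -0.1]
finger_gap: 0.0188
```

>>> servo_tool:
  increments:
    - {"offset":[0,0,0],"yaw":0}
    - {"offset":[0,0,0],"yaw":0}
    - {"offset":[1,0,0],"yaw":0}
    - {"offset":[3,0,0],"yaw":0}
    - {"offset":[5,0,0],"yaw":0}
    - {"offset":[6.5,0,0],"yaw":0}
    - {"offset":[7,0,0],"yaw":0}
    - {"offset":[7,0,0],"yaw":0}

```text
clock: 44.3
tcp_pos: [0.6212, -0.0245, 0.0802]
orientation: [0.706, 0.015, 0.708, -0.014]
wrist_force: [-0.4, -0.4, 0.1]
finger_gap: 0.0195
```

```bash
python3 go.py 0.6235 -0.0215 0.0625 87.8;python3 - <<'E'
from h import *
p,d=snap('scene','s23'); cv2.imwrite('pics/s23c.png',cv2.resize(p[200:310,220:350,::-1],None,fx=5.5,fy=5.4,interpolation=cv2.INTER_CUBIC))
p,d=snap('top','t23'); cv2.imwrite('pics/t23c.png',cv2.resize(p[180:240,270:430,::-1],None,fx=5,fy=5,interpolation=cv2.INTER_CUBIC))
E
```

```text
t 44.3 tcp [ 0.6212 -0.0245  0.0802] phi 87.65 down [-0.002  0.    -1.   ] j [-0.17  0.47 -0.05  1.06 -0.   -0.13] gap 0.0195 F [-0.4 -0.4  0.1]
offset [1.77 0.31 0.23] yaw -0.15 or 179.9 dist 1.810596680311914
```

View pics/s23c.png

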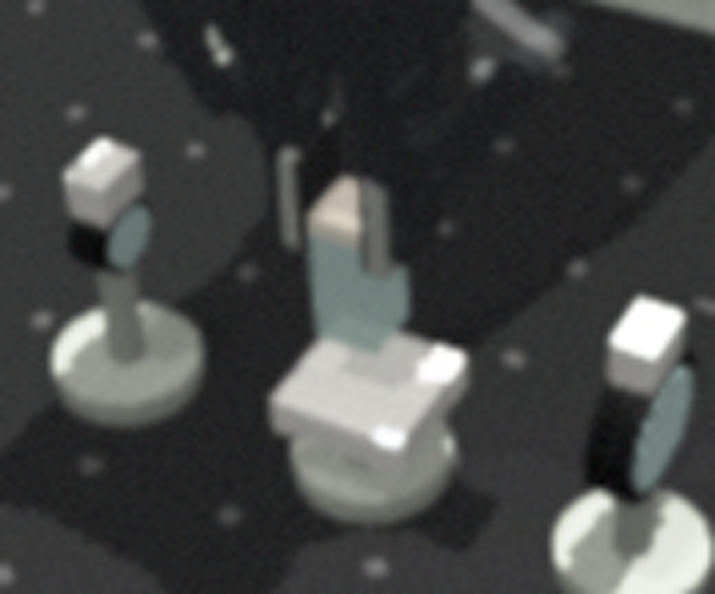

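View pics/t23c.png

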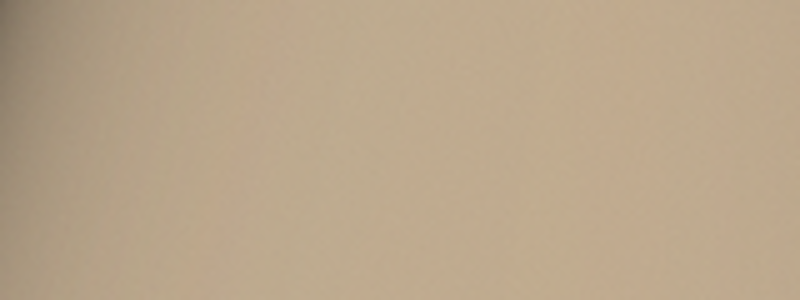

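>>> servo_tool:
  increments:
    - {"offset":[0.3,0.3,0.2],"yaw":0}
    - {"offset":[0.7,0.3,0.2],"yaw":0}
    - {"offset":[1.1,0.3,0.2],"yaw":0}
    - {"offset":[1.3,0.3,0.2],"yaw":0}
    - {"offset":[1.4,0.3,0.2],"yaw":0}
    - {"offset":[1.4,0.3,0.2],"yaw":0}
    - {"offset":[1.4,0.3,0.2],"yaw":0}
    - {"offset":[1.4,0.3,0.2],"yaw":0}

```text
clock: 45.2
tcp_pos: [0.6246, -0.0209, 0.0674]
orientation: [0.707, 0.014, 0.707, -0.014]
wrist_force: [0.5, 0.5, -0.1]
finger_gap: 0.0195
```

```bash
python3 go.py 0.6235 -0.0215 0.0625 87.8;python3 - <<'E'
from h import *
p,d=snap('scene','s24'); cv2.imwrite('pics/s24c.png',cv2.resize(p[220:310,250:330,::-1],None,fx=7,fy=6.6,interpolation=cv2.INTER_CUBIC))
E
```

```text
t 45.2 tcp [ 0.6246 -0.0209  0.0674] phi 87.73 down [ 0. -0. -1.] j [-0.16  0.48 -0.06  1.03 -0.   -0.12] gap 0.0195 F [ 0.5  0.5 -0.1]
offset [ 0.49 -0.07 -0.1 ] yaw -0.07 or 179.9 dist 0.5100372156047276
```

View pics/s24c.png

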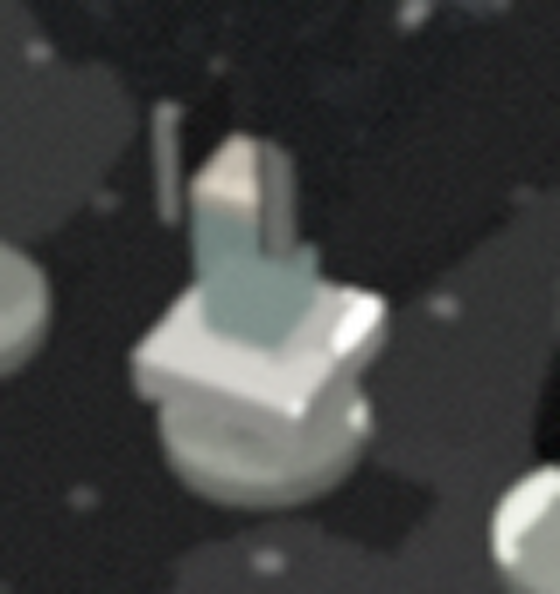

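```bash
python3 - <<'E'
from h import *
def q2(pts,z): return atz('scene',[[250+(a+.5)/7-.5,220+(b+.5)/6.6-.5] for a,b in pts],z)
t=q2([(133,357),(295,415),(386,300)],.0535); c=q2([(205,325),(278,350),(316,292)],.0585)
for x in(t,c): print(x.round(4),'ctr',((x[0]+x[2])/2).round(4),np.linalg.norm(np.diff(x,axis=0),axis=1))
E
```

```text
[[ 6.435e-01 -4.400e-02  5.350e-02]
 [ 6.450e-01 -5.000e-04  5.350e-02]
 [ 5.998e-01  1.200e-03  5.350e-02]] ctr [ 0.6216 -0.0214  0.0535] [0.04348278 0.04520622]
[[ 0.6306 -0.0314  0.0585]
 [ 0.6311 -0.0119  0.0585]
 [ 0.6089 -0.013   0.0585]] ctr [ 0.6198 -0.0222  0.0585] [0.01957388 0.02223094]
```

>>> servo_tool:
  increments:
    - {"offset":[0.1,0.05,0.15],"yaw":0}
    - {"offset":[0.2,0.05,0.15],"yaw":0}
    - {"offset":[0.3,0.05,0.15],"yaw":0}
    - {"offset":[0.4,0.05,0.15],"yaw":0}
    - {"offset":[0.45,0.05,0.15],"yaw":0}
    - {"offset":[0.5,0.05,0.15],"yaw":0}
    - {"offset":[0.52,0.05,0.15],"yaw":0}
    - {"offset":[0.52,0.05,0.15],"yaw":0}

```text
clock: 46.05
tcp_pos: [0.626, -0.0204, 0.0624]
orientation: [0.707, 0.014, 0.707, -0.014]
wrist_force: [-0.7, 0.9, 2.3]
finger_gap: 0.0194
```

```bash
python3 go.py 0.6255 -0.0205 0.0625 87.8;python3 - <<'E'
from h import *
p,d=snap('scene','s25'); cv2.imwrite('pics/s25c.png',cv2.resize(p[220:310,250:330,::-1],None,fx=7,fy=6.6,interpolation=cv2.INTER_CUBIC))
E
```

```text
t 46.05 tcp [ 0.626  -0.0204  0.0624] phi 87.73 down [ 0. -0. -1.] j [-0.16  0.49 -0.06  1.02 -0.   -0.12] gap 0.0194 F [-0.7  0.9  2.3]
offset [-0.01 -0.01 -0.05] yaw -0.07 or 179.9 dist 0.05069460365124397
```

View pics/s25c.png

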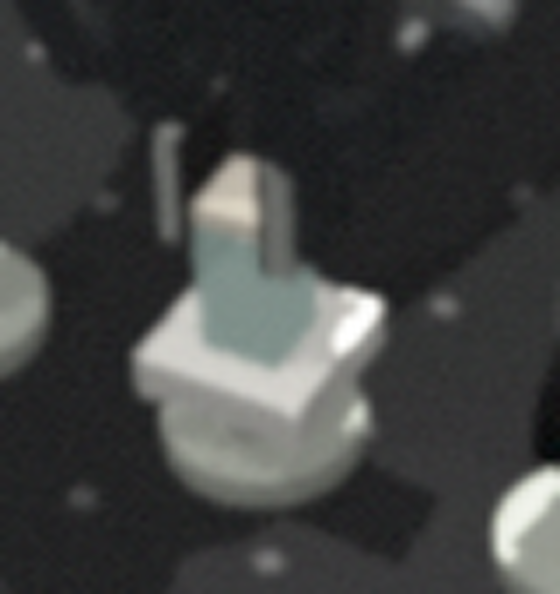

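The cell touches the table (about 2 N) and stands upright near the middle, with its base front corner at (278,365). I'll release and retreat upward.

>>> servo_tool:
  increments:
    - {"offset":[0,0,0],"yaw":0}
    - {"offset":[0,0,0],"yaw":0}
    - {"offset":[0,0,0],"yaw":0}
    - {"offset":[0,0,0],"yaw":0}
    - {"offset":[-0.5,0,0],"yaw":0}
    - {"offset":[-2.5,0,0],"yaw":0}
    - {"offset":[-6,0,0],"yaw":0}
    - {"offset":[-10,0,0],"yaw":0}
  claw: 0.45

```text
clock: 46.9
tcp_pos: [0.6249, -0.0203, 0.1622]
orientation: [0.706, 0.014, 0.708, -0.014]
wrist_force: [1.1, 0.1, -0.9]
finger_gap: 0.0384
```

>>> servo_tool:
  increments:
    - {"offset":[-2,0,-3],"yaw":0}
    - {"offset":[-2,0,-7],"yaw":0}
    - {"offset":[-2,0,-11],"yaw":0}
    - {"offset":[-2,0,-15],"yaw":0}
    - {"offset":[-2,0,-19],"yaw":0}
    - {"offset":[-2,0,-23],"yaw":0}
    - {"offset":[-2,0,-23],"yaw":0}
    - {"offset":[-2,0,-23],"yaw":0}

```text
clock: 47.7
tcp_pos: [0.3963, -0.0114, 0.1829]
orientation: [0.708, 0.014, 0.706, -0.014]
wrist_force: [0.5, -0.4, 0.3]
finger_gap: 0.0384
```

```bash
python3 - <<'E'
from h import *
p,d=snap('scene','s26'); cv2.imwrite('pics/s26c.png',cv2.resize(p[190:320,210:370,::-1],None,fx=4.8,fy=4.6,interpolation=cv2.INTER_CUBIC))
p,d=snap('top','t26'); cv2.imwrite('pics/t26c.png',cv2.resize(p[185:230,320:380,::-1],None,fx=12,fy=12,interpolation=cv2.INTER_CUBIC))
cv2.imwrite('pics/t26d.png',cv2.resize(p[170:240,160:520,::-1],None,fx=2.2,fy=2.2,interpolation=cv2.INTER_CUBIC))
s=env.get_state(); print(s['tcp_pos'],s['finger_gap'],s['clock'])
E
```

```text
[ 0.39765555 -0.01160373  0.18276038] 0.03852638792638308 47.8
```

View pics/s26c.png

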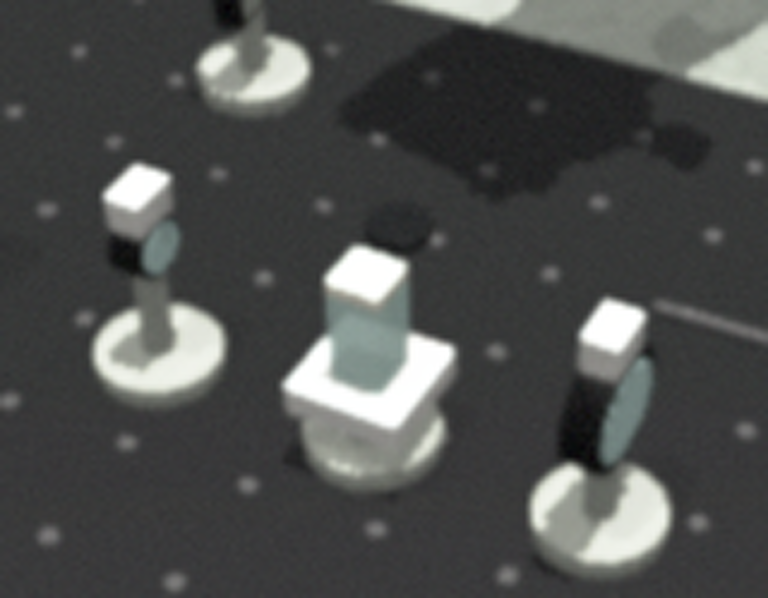

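View pics/t26c.png

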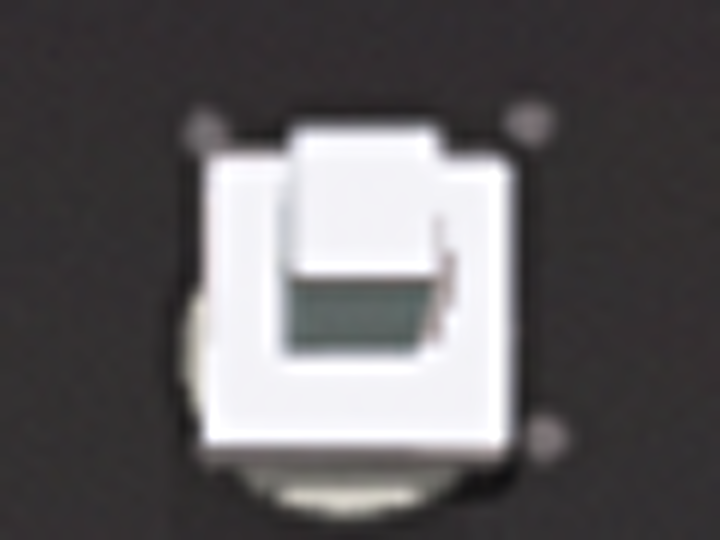

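View pics/t26d.png

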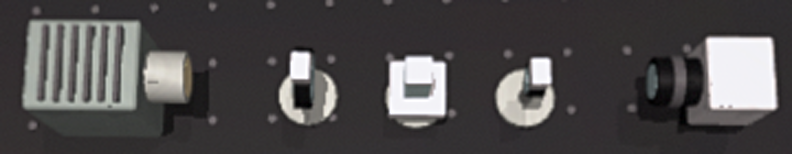

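```bash
python3 - <<'E'
from m import *
t=q(320,185,12,[(207,155),(512,155),(512,443),(205,443)],.052).mean(0)
c=q(320,185,12,[(293,128),(440,128),(437,277),(290,277)],.100).mean(0)
b=q(320,185,12,[(283,353),(420,353)],.052).mean(0)+[.01,0,0]
print(t,c,b)
for f in('scene0','s26'):
    g=cv2.imread(f'pics/{f}.png')[165:220,240:285]
    if f=='scene0': g0=g
print('mirror diff px',(np.abs(g.astype(int)-g0).max(2)>60).sum())
# depth profile
C=cloud('top',np.load('pics/t26.npy')).reshape(-1,3)
k=(abs(C[:,2]-.0995)<.004)&(np.hypot(C[:,0]-t[0],C[:,1]-t[1])<.025); print(k.sum(),C[k].mean(0))
E
```

```text
[ 0.62300628 -0.02119166  0.052     ] [ 0.62418454 -0.01992928  0.1       ] [ 0.62478848 -0.01978876  0.052     ]
mirror diff px 148
149 [ 0.62377954 -0.01923589  0.09931846]
```

```bash
python3 - <<'E'
import cv2,numpy as np
a=[cv2.resize(cv2.imread(f'pics/{f}.png')[160:225,235:290],None,fx=6,fy=6) for f in('scene0','s26')]
cv2.imwrite('pics/mir.png',np.hstack(a))
from h import *
t=np.array([.6230,-.0212]); C=cloud('scene',np.load('pics/s26.npy')).reshape(-1,3)
for h,r in((.1015,.022),(.0535,.032)):
    k=(abs(C[:,2]-h)<.004)&(np.hypot(C[:,0]-t[0],C[:,1]-t[1])<r); q=cv2.minAreaRect((C[k,:2]*1e3).astype(np.float32)); print(h,q,C[k,2].mean())
E
```

```text
0.1015 ((624.4557495117188, -20.369548797607422), (20.72646713256836, 21.438840866088867), 89.25726318359375) 0.10151155981667
0.0535 ((622.0763549804688, -21.528194427490234), (45.10776901245117, 46.13449478149414), 86.89232635498047) 0.05366497636700724
```

View pics/mir.png

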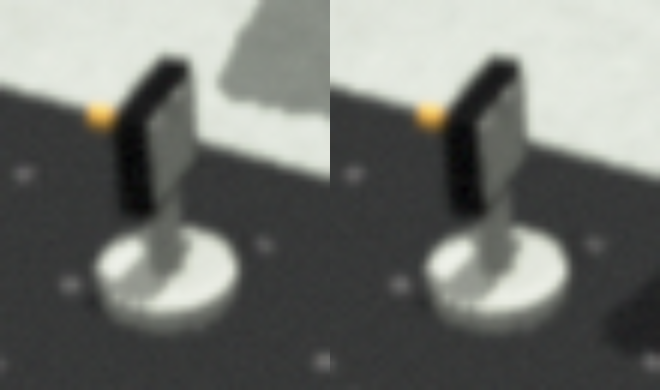

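Both cameras put the cell about 2 mm off the table's middle (+x, +y). The mirror hasn't moved; only the shadows changed. There is plenty of time, so I'll regrip the cell and centre it.

>>> servo_tool:
  increments:
    - {"offset":[0,0,4],"yaw":0}
    - {"offset":[0,0,8],"yaw":0}
    - {"offset":[0,0,12],"yaw":0}
    - {"offset":[0,0,16],"yaw":0}
    - {"offset":[0,0,20],"yaw":0}
    - {"offset":[0,0,22.5],"yaw":0}
    - {"offset":[1,0,22.9],"yaw":0}
    - {"offset":[3,0,22.9],"yaw":0}
  claw: 0.5

```text
clock: 48.6
tcp_pos: [0.6274, -0.0206, 0.1515]
orientation: [0.708, 0.014, 0.706, -0.014]
wrist_force: [-0.8, 0.2, 0.2]
finger_gap: 0.0427
```

```bash
python3 go.py 0.626 -0.0204 0.064 87.8
```

```text
t 48.6 tcp [ 0.6274 -0.0206  0.1515] phi 87.75 down [ 0.002 -0.    -1.   ] j [-0.16  0.43  0.08  1.22 -0.   -0.12] gap 0.0427 F [-0.8  0.2  0.2]
offset [ 8.75  0.02 -0.15] yaw -0.05 or 179.9 dist 8.748670174516974
```

>>> servo_tool:
  increments:
    - {"offset":[1,0,0],"yaw":0}
    - {"offset":[3,0,0],"yaw":0}
    - {"offset":[5,0,0],"yaw":0}
    - {"offset":[7,0,0],"yaw":0}
    - {"offset":[8.2,0,0],"yaw":0}
    - {"offset":[8.6,0,0],"yaw":0}
    - {"offset":[8.6,0,0],"yaw":0}
    - {"offset":[8.6,0,0],"yaw":0}

```text
clock: 49.4
tcp_pos: [0.6256, -0.0205, 0.0671]
orientation: [0.707, 0.014, 0.706, -0.014]
wrist_force: [0.3, -0.1, -0.3]
finger_gap: 0.0427
```

```bash
python3 go.py 0.626 -0.0204 0.064 87.8
```

```text
t 49.4 tcp [ 0.6256 -0.0205  0.0671] phi 87.73 down [ 0.001 -0.    -1.   ] j [-0.16  0.48 -0.06  1.03 -0.   -0.12] gap 0.0427 F [ 0.3 -0.1 -0.3]
offset [0.31 0.01 0.04] yaw -0.07 or 179.9 dist 0.30922171417315214
```

>>> servo_tool:
  increments:
    - {"offset":[0.2,0,0],"yaw":0}
    - {"offset":[0.2,0,0],"yaw":0}
    - {"offset":[0.2,0,0],"yaw":0}
    - {"offset":[0.2,0,0],"yaw":0}
    - {"offset":[0.2,0,0],"yaw":0}
    - {"offset":[0.2,0,0],"yaw":0}
    - {"offset":[0.2,0,0],"yaw":0}
    - {"offset":[0.2,0,0],"yaw":0}
  claw: 0.1

```text
clock: 50.2
tcp_pos: [0.6256, -0.0204, 0.0648]
orientation: [0.707, 0.014, 0.706, -0.014]
wrist_force: [-0.3, 0.2, 5.9]
finger_gap: 0.0189
```

>>> servo_tool:
  increments:
    - {"offset":[-0.2,0,0],"yaw":0}
    - {"offset":[-0.4,0,0],"yaw":0}
    - {"offset":[-0.4,-0.1,-0.18],"yaw":0}
    - {"offset":[-0.4,-0.1,-0.18],"yaw":0}
    - {"offset":[-0.3,-0.1,-0.18],"yaw":0}
    - {"offset":[-0.15,-0.1,-0.18],"yaw":0}
    - {"offset":[0,-0.1,-0.18],"yaw":0}
    - {"offset":[0,-0.1,-0.18],"yaw":0}

```text
clock: 51.0
tcp_pos: [0.6233, -0.0213, 0.0648]
orientation: [0.707, 0.014, 0.707, -0.014]
wrist_force: [-2.3, 0.7, 4.4]
finger_gap: 0.0192
```

>>> servo_tool:
  increments:
    - {"offset":[0,0,0],"yaw":0}
    - {"offset":[0,0,0],"yaw":0}
    - {"offset":[0,0,0],"yaw":0}
    - {"offset":[0,0,0],"yaw":0}
    - {"offset":[-0.5,0,0],"yaw":0}
    - {"offset":[-2.5,0,0],"yaw":0}
    - {"offset":[-6,0,0],"yaw":0}
    - {"offset":[-10,0,0],"yaw":0}
  claw: 0.5

```text
clock: 51.8
tcp_pos: [0.622, -0.0211, 0.1641]
orientation: [0.706, 0.014, 0.708, -0.014]
wrist_force: [1.6, -0.6, 0.2]
finger_gap: 0.0425
```

>>> servo_tool:
  increments:
    - {"offset":[-2,0,-3],"yaw":0}
    - {"offset":[-2,0,-7],"yaw":0}
    - {"offset":[-2,0,-11],"yaw":0}
    - {"offset":[-2,0,-15],"yaw":0}
    - {"offset":[-2,0,-19],"yaw":0}
    - {"offset":[-2,0,-23],"yaw":0}
    - {"offset":[-2,0,-23],"yaw":0}
    - {"offset":[-2,0,-23],"yaw":0}

```text
clock: 52.6
tcp_pos: [0.3934, -0.0123, 0.1849]
orientation: [0.708, 0.014, 0.706, -0.014]
wrist_force: [0.9, 0.5, 0.6]
finger_gap: 0.0426
```

```bash
python3 - <<'E'
from h import *
p,d=snap('scene','s30'); cv2.imwrite('pics/s30c.png',cv2.resize(p[190:320,210:370,::-1],None,fx=4.8,fy=4.6,interpolation=cv2.INTER_CUBIC))
t=np.array([.6230,-.0212]); C=cloud('scene',d).reshape(-1,3)
p2,d2=snap('top','t30'); cv2.imwrite('pics/t30c.png',cv2.resize(p2[185:230,320:380,::-1],None,fx=12,fy=12,interpolation=cv2.INTER_CUBIC))
for h,r in((.1015,.022),(.0535,.032)):
    k=(abs(C[:,2]-h)<.004)&(np.hypot(C[:,0]-t[0],C[:,1]-t[1])<r); q=cv2.minAreaRect((C[k,:2]*1e3).astype(np.float32)); print(h,q)
# line recheck with top depth
C=cloud('top',d2).reshape(-1,3);ang=np.radians(-92.26); b=np.array([np.cos(ang),np.sin(ang)]); l=np.array([-b[1],b[0]]); d=C[:,:2]-[.6298,.1588]; s=d@b;tt=d@l
for nm,s0,h,w in(('big',.09,.1133,.014),('ped',.18,.0513,.03),('cell',.18,.0993,.02),('small',.27,.1023,.014)):
    k=(abs(s-s0)<w)&(abs(tt)<w+.006)&(abs(C[:,2]-h)<.004); print(nm,s[k].mean()*1e3,tt[k].mean()*1e3)
print(env.get_state()['clock'])
E
```

```text
0.1015 ((620.9783935546875, -21.346904754638672), (21.35688591003418, 22.913604736328125), 87.61420440673828)
0.0535 ((622.934814453125, -21.36214828491211), (44.36213684082031, 46.041107177734375), 88.82378387451172)
big 90.10928587265903 0.105598035161811
ped 178.41812139899378 -4.309810785092709
cell 179.73761496943007 -2.001713524328449
small 269.3996048132479 -0.3072675206444763
52.7
```

View pics/s30c.png

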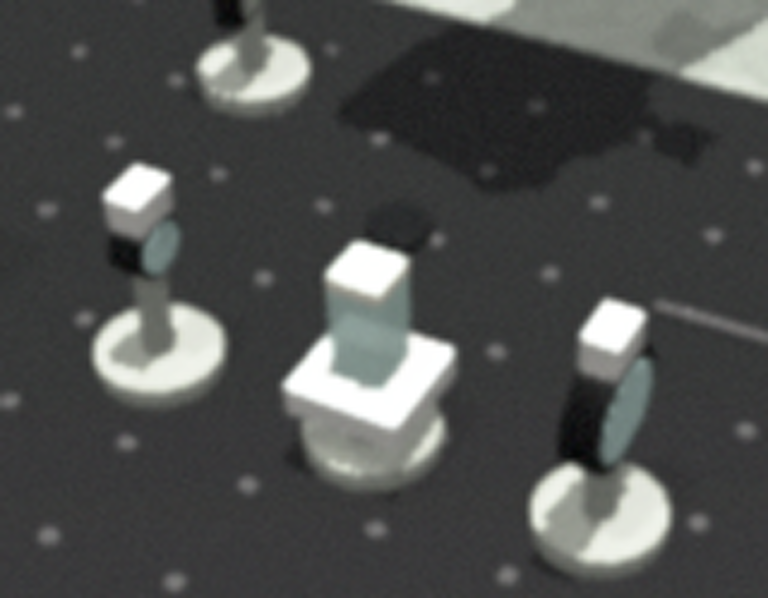

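View pics/t30c.png

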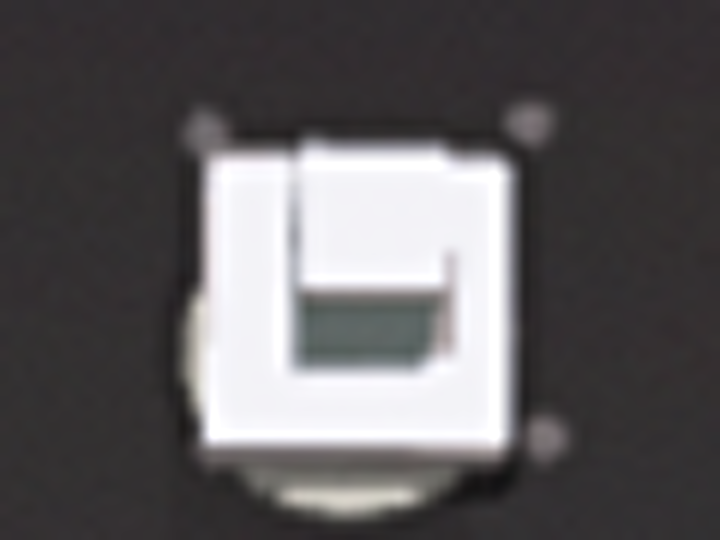

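```bash
python3 -c "
from workcell import env
print(env.hand_in())"
```

```text
the job is handed in; nothing more can be done
None
```

The optical line is set up and handed in at about 53 s; no verdict was reported. The large lens, small lens, pedestal and cell are placed in that order, everything is let go, and the gripper is well clear of the line.

- **First pedestal grasp:** it slipped because the fingers sat too high, and the pedestal moved about 4 mm. I regripped it lower.
- **Corrections:** after placing, I moved the lenses and pedestal by 1–3 mm, and later the cell by about 2 mm.
- **Line position, top camera:** along the beam from the lamp's snout, the large lens is at about 90 mm, the pedestal at 180 mm and the small lens at 270 mm. All are within roughly 1 mm along and across the beam. The scene camera agrees to about 1 mm by outline; its averaged tab and table positions read up to about 2 mm to one side.
- **Cell:** it stands upright on the pedestal. The last check disagreed slightly: the top camera puts it within about 0.5 mm of the middle, while the scene camera puts it about 2 mm towards the robot.
- **Last pedestal depth reading:** the final automatic check showed the pedestal 4 mm off to the side. I discounted it because the cell hides part of the table in that view; the table's corners in the picture had not moved.
- **Mirror mount:** it looks unmoved when the first picture is compared with one taken before the last cell adjustment.

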